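# Stack a ring specimen on the hardness tester's centring post

### The job

Set up the ring specimen on the upright centring post: draw the tall spacer tube straight up out of its well in the storage block and thread it onto the post, then thread the flat washer on top of it, then the flanged bushing, flange down, on top of the washer. Lower each part gently all the way, without letting it drop down the post, until it sits flat and fully home on what is below, and let go before fetching the next. Leave everything else, including the solid pin in the other well, where it is.

Things in the scene. Friction and masses are not known exactly. Their poses are not given: they have to be found in the camera images.
- fixture: Fixed post fixture: dark steel round base (diameter 90, 18 high) with a raised round seat (diameter 60, top 25 above the table) and a vertical bright steel post of diameter 16 standing in its middle, 90 high above the seat; the post's last 7 mm taper to diameter 8. Origin: centre of its underside, on the table; z up.
- seat (a point): Point on the post's axis at the level of the fixture's seat (25 mm above the table), where the spacer's underside must rest.
- post_tip (a point): Centre of the post's upper end, 115 mm above the table.
- block: Fixed black plastic storage block, 80 (its x) x 180 (its y) x 45 high, with two round wells of diameter 31.5, 35 deep, open on top, at y = -45 and y = +45 mm of its frame. One holds the spacer, the other the pin, either way round. Origin: centre of its underside, on the table; z up.
- spacer: Loose steel tube, outer diameter 30, bore 20, 60 tall, about 120 g, standing in one of the block's wells so that its upper 25 mm stand out; told from the pin by its open bore. Origin: centre of its lower end, z along its axis, up.
- pin: Loose solid steel cylinder, diameter 30, 60 tall, standing in the block's other well; a bystander, stays there. Origin: centre of its lower end, z up.
- washer: Loose thick flat steel washer lying flat on the table: outer diameter 46, bore 20, 8 thick, about 80 g. Origin: centre of its underside, z up.
- bushing: Loose flanged steel bushing standing on the table on its flange: flange diameter 38 and 6 thick at the bottom, above it a sleeve of outer diameter 28, total height 28, bore 20 right through, about 100 g. Origin: centre of the flange's underside, z up.
- test_disc: Bystander: solid steel disc without a hole, diameter 64, 12 thick, lying on the table. Origin: centre of its underside.
- gauge_block: Bystander: small steel block 30 x 35 x 18 high on the table. Origin: centre of its underside.
- jar: Bystander: closed jar, diameter 52, 70 high, upright. Origin: centre of its underside.
- wrench: Bystander: wrench 160 long, lying flat near the table's far edge. Origin: on the table under the tool.
- screwdriver: Bystander: screwdriver 170 long, lying at the right. Origin: on the table under the tool.
- parts_box: Bystander: flat blue plastic box, 100 x 70 x 35 high. Origin: centre of its underside.
Mind the look-alikes: they are no part of the job. What is shaped like the bushing but red is not meant.

How it is judged (in metres and radians):
On the way, in this order (a step that is already met when the one before it is completed fails the run):
1. the spacer is home on the seat, upright, and let go (horizontal distance between spacer and seat below 0.005 m and z of spacer in the frame of seat between -0.003 and 0.003 m and angle between spacer's own z axis and vertical below 0.08 rad and linear speed of spacer below 0.03 m/s and contact force between the fingers and spacer below 0.1 N), for 0.2 s.
2. the washer lies flat on the spacer, round the post, and is let go (horizontal distance between each of spacer, washer and seat below 0.005 m and z of spacer in the frame of seat between -0.003 and 0.003 m and angle between each of spacer, washer's own z axis and vertical below 0.08 rad and z of washer in the frame of seat between 0.057 and 0.063 m and linear speed of washer below 0.03 m/s and contact force between the fingers and washer below 0.1 N), for 0.2 s.
3. the bushing stands flange down on the washer, round the post, and is let go (horizontal distance between each of spacer, washer, bushing and seat below 0.005 m and z of spacer in the frame of seat between -0.003 and 0.003 m and angle between each of spacer, washer, bushing's own z axis and vertical below 0.08 rad and z of washer in the frame of seat between 0.057 and 0.063 m and z of bushing in the frame of seat between 0.065 and 0.071 m and linear speed of bushing below 0.03 m/s and contact force between the fingers and bushing below 0.1 N), for 0.2 s.
At the end, for the whole second after the job is handed in: Spacer, washer and bushing are on the post, in this order from the bottom, each within 5 mm of the post's axis, tilted less than 0.08 rad, its underside within 3 mm of its level above the seat (0, 60 and 68 mm), released and at rest (all of step 3 and linear speed of each of spacer, washer below 0.03 m/s and contact force between the fingers and spacer below 0.1 N and contact force between the fingers and washer below 0.1 N); the robot touches nothing.
It fails at once if the spacer drops down the post (faster than 0.5 m/s while round it) (horizontal distance between spacer and seat below 0.006 m and z of spacer in the frame of seat below 0.088 m and linear speed of spacer above 0.5 m/s).
It fails at once if the washer drops down the post (faster than 0.5 m/s while round it) (horizontal distance between washer and seat below 0.006 m and z of washer in the frame of seat below 0.088 m and linear speed of washer above 0.5 m/s).
It fails at once if the bushing drops down the post (faster than 0.5 m/s while round it) (horizontal distance between bushing and seat below 0.006 m and z of bushing in the frame of seat below 0.088 m and linear speed of bushing above 0.5 m/s).
It fails at once if a bystander (disc, gauge block, jar, wrench, screwdriver, blue box) is pushed more than 30 mm away (distance of any of test_disc, gauge_block, jar, wrench, screwdriver, parts_box from where it was at the start of the episode above 0.03 m).
It fails at once if the solid pin is moved more than 15 mm (distance of pin from where it was at the start of the episode above 0.015 m).
It also fails if it takes over 72 s, if anything falls off the work surface, if the arm or the gripper's body presses on something with over 40 N, if the wrist force passes 120 N, or if a joint passes its speed limit or range.

### The arm

A 6-joint arm with a two-finger parallel gripper is mounted at the origin on the work surface. World frame = base frame: x ahead of the robot, y to its left, z up, the work surface at z = 0. Lengths are in m, angles in degrees, forces in N, time in s.
With the tool pointing down it reaches from about 0.3 to 0.75 m from the base axis. Payload 8.5 kg.
Tool frame: the origin (TCP) lies midway between the tips of the shut fingers; the grasp point (between the pads) lies 19 mm behind it (env.grip_depth is the distance from the TCP to the grasp point, in m); x points along the fingers, y is the direction in which the jaws open and shut, and the axes are right-handed (so a half turn about x gives the same grasp; the last joint's range is limited). The gripper opens to 85 mm and grips with 20 to 120 N. Pads are 22 mm wide; open, the fingers measure 114 mm over their backs; the gripper's body (76 mm by 85 mm) begins 54 mm behind the grasp point. The pads swing forward as they close: fully open they stand 13 mm farther back than shut.
Start: joints at [54.013, 21.807, 74.336, -0, 83.858, -12.336], TCP at [0.221, 0.504, 0.231] pointing down, gripper open.
Joint ranges: [-178.18, 178.18], [-50.72, 133.34], [12.68, 142.11], [-81.47, 261.47], [9.98, 163.14], [-165.26, 165.26]. Speed limits (degrees/s): [136.94, 136.94, 180, 180, 180, 180].

### API

Orientations are given as a 3x3 rotation matrix whose columns are the frame's x, y, z axes.
In Python, from rig import env gives the robot as it stands.
- The arm moves only by the tool play_rows, never from a script. Its arguments are lists of equal length, an entry for each row: "travel": the shift along the world's x, y, z in cm, a list of three; "rotation": the turn, a rotation vector about the world's x, y, z in rad, a list of three; "claw": the finger opening in cm, from 0 to 8.54. A call has 1 to 12 rows; each row shifts and turns the pose as measured when the row begins; what a row does not reach is not made up. A row lasts 1/12 s, in which the tool goes at most 41.7 mm and 7.16 degrees, less where a joint would pass 70% of its speed; a pose out of reach is approached as far as the arm can. A call is refused whole if a number of a shift passes 4.17 or a number of a turn 0.125, either way. A call with a gripper value outside its range is refused whole. The fingers move at their own pace and stop on an object; "squeeze" is the grip in N (left out, the last holds). Time passes only in rows, so rows that do not move let the fingers close. It gives the time, the measured TCP pose, the force and the opening at its end, in the units of the state.
- env.observe(): the state, without advancing time (a new reading comes with each control period).
- env.get_image(name): name is "scene" or "top" or "wrist"; returns the picture (400x640x3 uint8, red, green, blue); there is no depth.
- env.camera_info(name): a dict with "vertical_fov" (degrees; the focal length in pixels is half the picture's height over the tangent of half this angle, whatever the lens; pixels are square), "cx", "cy" (the principal point, pixels), "eye" and "rotation" of the camera in the world. Camera axes: x right, y down, z forward; pixel columns grow to the right and rows downward; lengths in m; the calibration is good to about 2 mm. A picture is of the moment at which its call begins: read the wrist's pose just before it. camera_info takes no time and is no camera call; for the wrist camera it gives the pose at the moment of the call.
- env.close_job(): hands the job in, once; it reports no verdict.
The state is a dict: "time_s": time; "q": joint angles; "qvel": joint speeds; "joint_efforts": joint torques, N m; "position": TCP position; "tool_rot": TCP orientation; "ft_force": force on the tool from outside, world axes, zero at the start; "wrist_torque": the same for the moment, N m; "grip_width": finger opening in m.
Only numpy, scipy, OpenCV 4.12 (cv2) and the standard library are available. Lean on these libraries where they do the work, as an engineer would, in place of code of your own. Each camera call takes 0.05 s, during which the arm holds its last target.

## Working session

There is one attempt and no reset: what is moved stays moved. The work goes in short steps, Python scripts to look and compute and a tool call to move; the robot and the scene stay as the last step left them, time stands still between calls to the robot, and variables do not carry over. Pictures are saved under pics/ and viewed, and the job is handed in when it is done.

Besides the shell and the picture viewer there is one more tool, called as name(argument=value, ...) on one line, values as JSON. play_rows: Moves the arm, as the interface text tells. Its arguments: {"type":"object","properties":{"travel":{"type":"array","items":{"type":"array","items":{"type":"number"}}},"rotation":{"type":"array","items":{"type":"array","items":{"type":"number"}}},"claw":{"type":"array","items":{"type":"number"}},"squeeze":{"type":"number"}},"required":["travel","rotation","claw"]}

```bash
ls; mkdir -p pics; python3 - <<'E'
from rig import env
import cv2
print(env.observe())
for n in ["scene","top","wrist"]:
    i=env.camera_info(n); print(n,i)
    cv2.imwrite(f"pics/{n}0.png",env.get_image(n)[:,:,::-1])
E
```

```text
pics
{'time_s': 0.0, 'q': array([ 5.40105077e+01,  2.18400842e+01,  7.43845926e+01,  5.90322168e-04,
        8.38588944e+01, -1.23370412e+01]), 'qvel': array([ 0.02842629,  0.03340206, -0.03657849,  0.01249772, -0.08990481,
        0.01503564]), 'joint_efforts': array([ 4.68146809e-04, -4.48471212e+01, -2.31277925e+01, -1.46359844e-04,
        4.80396469e-03,  1.17070419e-05]), 'position': array([0.22048593, 0.50354782, 0.23072122]), 'tool_rot': array([[-8.65411530e-04,  4.01188144e-01,  9.15995264e-01],
       [-1.17416384e-03,  9.15994568e-01, -4.01188949e-01],
       [-9.99998936e-01, -1.42272206e-03, -3.21651647e-04]]), 'ft_force': array([ 0.72787153,  0.11058044, -0.2172587 ]), 'wrist_torque': array([ 0.00157736, -0.03800347,  0.04163128]), 'grip_width': 0.08557888283028212}
scene {'vertical_fov': 44.57335702047068, 'cx': 324.7785956058678, 'cy': 196.39214655683756, 'eye': array([1.19691282, 0.35182864, 1.07462361]), 'rotation': array([[-0.53439122,  0.68840267, -0.49043633],
       [ 0.84510101,  0.42474644, -0.32464556],
       [-0.01517578, -0.58795597, -0.80875056]])}
top {'vertical_fov': 57.02112784506666, 'cx': 319.75961620472293, 'cy': 200.11740584900576, 'eye': array([ 0.54421506, -0.05713072,  1.04797245]), 'rotation': array([[-0.0045278 , -0.99950937,  0.03099221],
       [-0.99997212,  0.00434152, -0.00607523],
       [ 0.0059377 , -0.03101885, -0.99950116]])}
wrist {'vertical_fov': 61.21873087001559, 'cx': 315.4731380007842, 'cy': 200.05488874991778, 'eye': array([0.14621503, 0.53599937, 0.37457382]), 'rotation': array([[ 0.40163908,  0.86991109,  0.28625294],
       [ 0.9157964 , -0.38092201, -0.12733961],
       [-0.0017341 ,  0.31329398, -0.94965461]])}
```

View pics/top0.png

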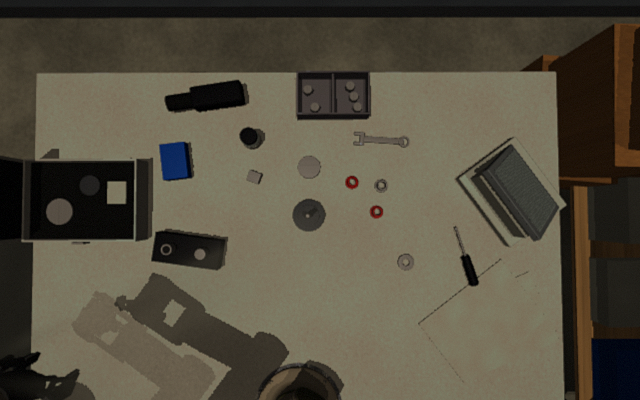

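View pics/scene0.png

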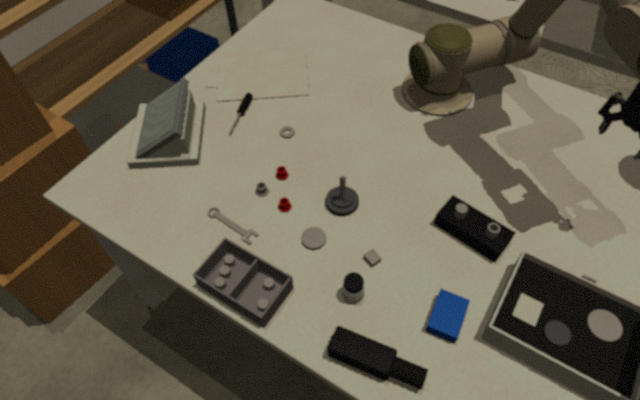

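View pics/wrist0.png

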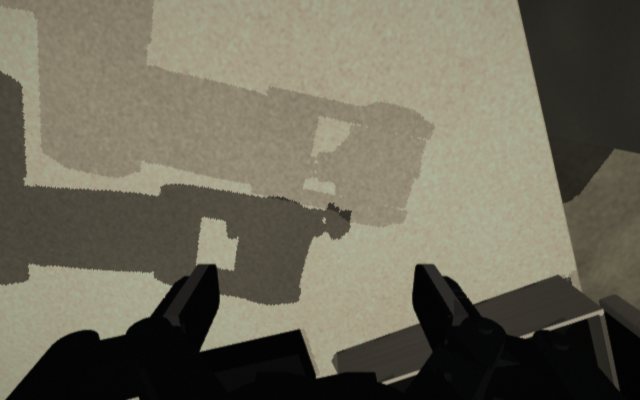

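```bash
cat > h.py <<'E'
import numpy as np, cv2
from rig import env
def K(i):
    f=200/np.tan(np.radians(i["vertical_fov"]/2)); return f,i["cx"],i["cy"]
def unproj(i,u,v,z):
    f,cx,cy=K(i); d=np.array(i["rotation"])@np.array([(u-cx)/f,(v-cy)/f,1.0]); e=np.array(i["eye"])
    return e+d*(z-e[2])/d[2]
def proj(i,p):
    f,cx,cy=K(i); c=np.array(i["rotation"]).T@(np.array(p)-i["eye"]); return np.array([cx+f*c[0]/c[2],cy+f*c[1]/c[2]])
def crop(im,x,y,w,h,s,name):
    c=im[y:y+h,x:x+w]; cv2.imwrite(name,cv2.resize(c,None,fx=s,fy=s,interpolation=cv2.INTER_CUBIC))
E
python3 - <<'E'
from h import *
t=cv2.imread("pics/top0.png"); s=cv2.imread("pics/scene0.png")
t2=np.clip(t.astype(float)*1.8,0,255).astype('uint8')
crop(t2,145,220,100,60,8,"pics/t_block.png"); crop(t2,280,150,140,130,5,"pics/t_mid.png")
T=env.camera_info("top")
for n,u,v,z in [("spacer",166.5,249,.07),("pin",200,254,.07),("fix",309,215,.018),("tip",309,212,.115),("washer",405,261,.008),("bush",381,185,.028)]:
    print(n,unproj(T,u,v,z).round(4))
E
```

```text
spacer [0.4472 0.3421 0.07  ]
pin [0.4336 0.2538 0.07  ]
fix [ 0.5347 -0.0331  0.018 ]
tip [ 0.5432 -0.0354  0.115 ]
washer [ 0.4039 -0.3027  0.008 ]
bush [ 0.6171 -0.2336  0.028 ]
```

View pics/t_block.png

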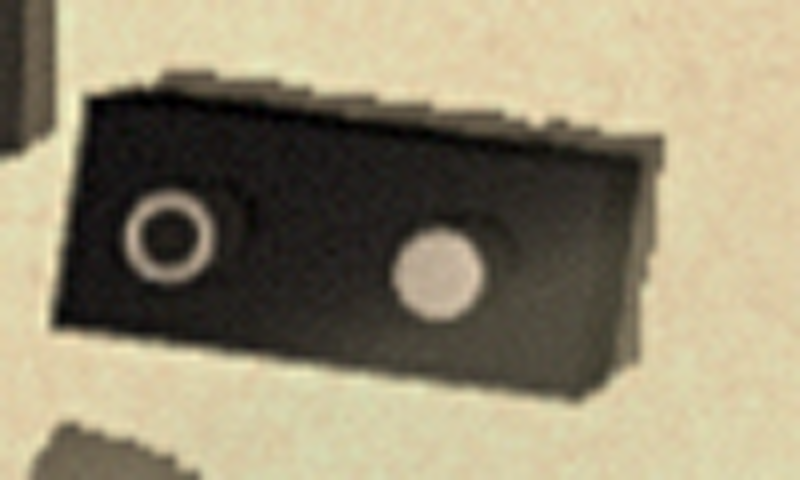

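View pics/t_mid.png

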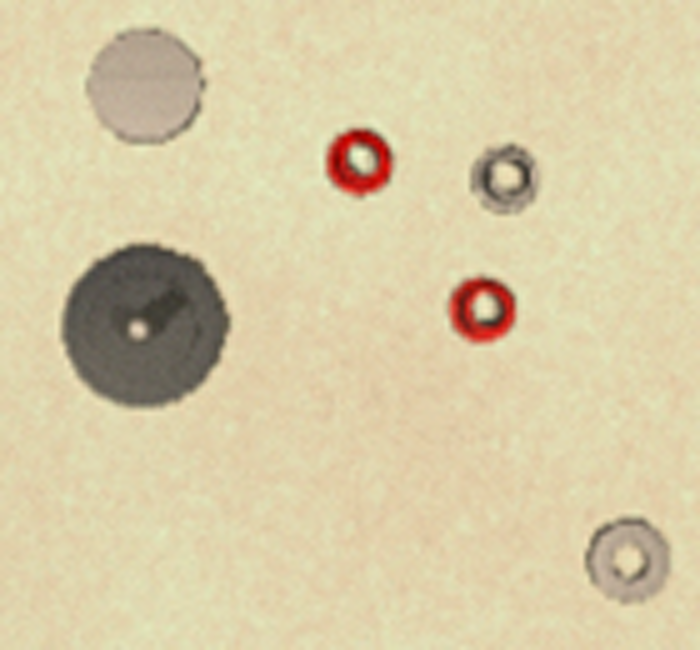

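play_rows(travel=[[2.8,-2.0,-0.4],[2.8,-2.0,-0.4],[2.8,-2.0,-0.4],[2.8,-2.0,-0.4],[2.8,-2.0,-0.4],[2.8,-2.0,-0.4],[2.8,-2.0,-0.4],[2.8,-2.0,-0.4],[0,0,0],[0,0,0]], rotation=[[0,0,0],[0,0,0],[0,0,0],[0,0,0],[0,0,0],[0,0,0],[0,0,0],[0,0,0],[0,0,0],[0,0,0]], claw=[5.5,5.5,5.5,5.5,5.5,5.5,5.5,5.5,5.5,5.5], squeeze=60)

```text
time_s: 0.98
position: [0.4517, 0.3344, 0.1949]
tool_rot: [[-0.005, 0.397, 0.918], [-0.002, 0.918, -0.397], [-1.0, -0.004, -0.004]]
ft_force: [-0.8, 0.0, 0.0]
grip_width: 0.0551
```

```bash
cat > snap.py <<'E'
import sys
from h import *
o=env.observe(); i=env.camera_info("wrist"); im=env.get_image("wrist")[:,:,::-1]
n=sys.argv[1]; cv2.imwrite(f"pics/{n}.png",im); np.savez(f"pics/{n}.npz",**i,pos=o["position"],R=o["tool_rot"])
print(o["time_s"],o["position"].round(4),o["tool_rot"].round(3).tolist(),o["grip_width"],o["ft_force"].round(1))
E
python3 snap.py w1
```

```text
0.9833 [0.4517 0.3344 0.1949] [[-0.005, 0.397, 0.918], [-0.002, 0.918, -0.397], [-1.0, -0.004, -0.004]] 0.055080588891222415 [-0.8  0.   0. ]
```

View pics/w1.png

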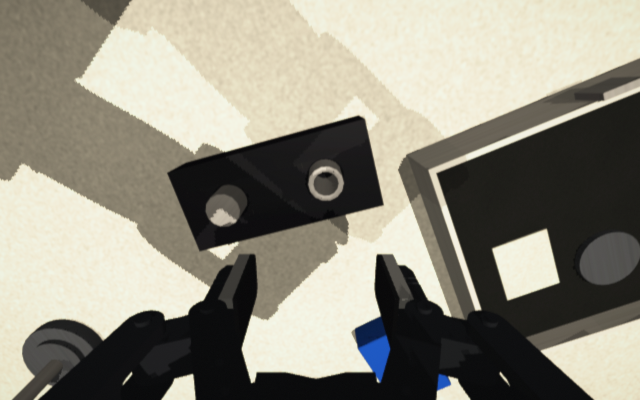

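```bash
python3 - <<'E'
from h import *
d=dict(np.load("pics/w1.npz")); im=cv2.imread("pics/w1.png")
crop(im,160,100,240,160,3,"pics/w1c.png")
print(unproj(d,326,181,.07), unproj(d,224,204,.07))
print("tip",unproj(d,95,322,.115))
for q in [(.4472,.3421,.07),(.4336,.2538,.07)]: print(proj(d,q))
g=d["pos"]; print(proj(d,g))
E
```

```text
[0.44620063 0.3451722  0.07      ] [0.43060748 0.25865355 0.07      ]
tip [0.46855084 0.13586729 0.115     ]
[323.03404145 183.5101564 ]
[220.60762174 209.23170225]
[316.26361846 266.70602519]
```

View pics/w1c.png

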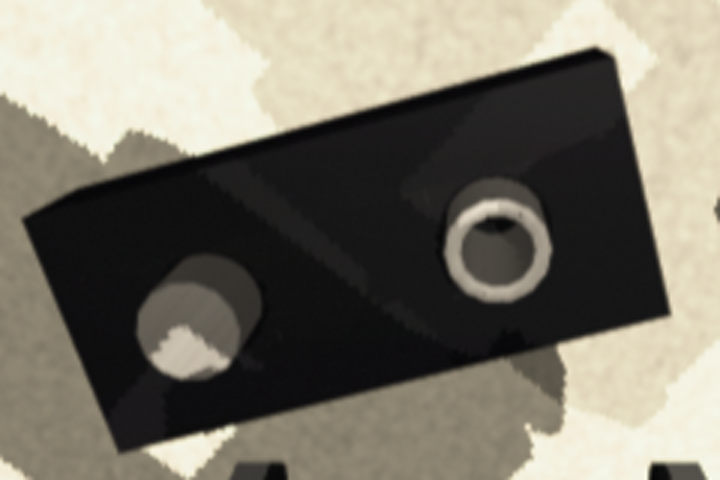

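```bash
python3 - <<'E'
from h import *
d=dict(np.load("pics/w1.npz"))
a=unproj(d,325.8,183.1,.07);b=unproj(d,222.5,210,.07)
print(a,b,np.hypot(*(a-b)[:2]))
T=env.camera_info("top")
a=unproj(T,165.9,249.2,.07);b=unproj(T,199.4,253.7,.07); print(a,b,np.hypot(*(a-b)[:2]))
print("tip",unproj(T,307.2,215.2,.115),"base",unproj(T,308.8,214.8,.018),"bush",unproj(T,380.9,184.9,.028),"washer",unproj(T,405.2,261.6,.008))
E
```

```text
[0.44778076 0.3443271  0.07      ] [0.43484412 0.25494267 0.07      ] 0.09031574535032659
[0.44666516 0.34370401 0.07      ] [0.43437298 0.25536823 0.07      ] 0.08918692330556086
tip [ 0.53508349 -0.03083418  0.115     ] base [ 0.53523062 -0.03257487  0.018     ] bush [ 0.61739669 -0.23336532  0.028     ] washer [ 0.40224771 -0.30320481  0.008     ]
```

play_rows(travel=[[-0.42,0.96,0],[0,0,-3.5],[0,0,-3.5],[0,0,-2.0],[0,0,0],[0,0,0]], rotation=[[0,0,0],[0,0,0],[0,0,0],[0,0,0],[0,0,0],[0,0,0]], claw=[5.5,5.5,5.5,5.5,5.5,5.5])

```text
time_s: 1.53
position: [0.4417, 0.352, 0.1048]
tool_rot: [[0.0, 0.39, 0.921], [0.001, 0.921, -0.39], [-1.0, 0.001, -0.0]]
ft_force: [0.1, 0.5, 1.1]
grip_width: 0.0551
```

```bash
python3 snap.py w2
```

```text
1.5333 [0.4417 0.352  0.1048] [[0.0, 0.39, 0.921], [0.001, 0.921, -0.39], [-1.0, 0.001, -0.0]] 0.05505427233542509 [0.1 0.5 1.1]
```

View pics/w2.png

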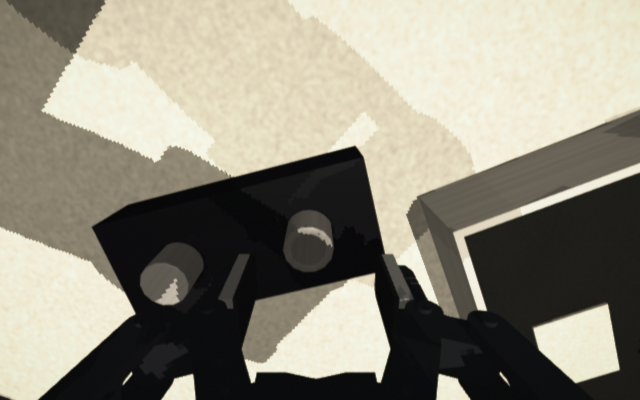

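```bash
python3 - <<'E'
from h import *
d=dict(np.load("pics/w2.npz")); im=cv2.imread("pics/w2.png")
crop(np.clip(im.astype(float)*1.5,0,255).astype('uint8'),230,190,180,130,4,"pics/w2c.png")
print(proj(d,[.4475,.344,.07]),proj(d,d["pos"]))
E
```

```text
[307.36924804 249.76017681] [316.29590342 266.66716314]
```

View pics/w2c.png

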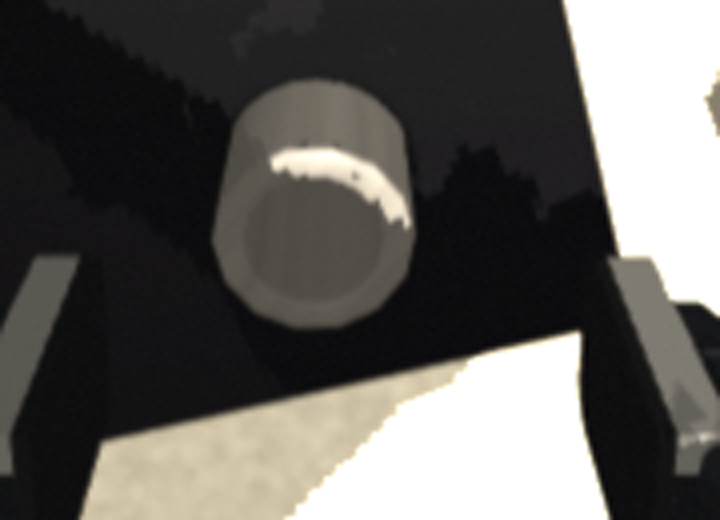

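play_rows(travel=[[0.58,-0.75,0],[0,0,0],[0,0,0]], rotation=[[0,0,0],[0,0,0],[0,0,0]], claw=[5.5,5.5,5.5])

```text
time_s: 1.83
position: [0.4486, 0.3458, 0.1089]
tool_rot: [[0.006, 0.387, 0.922], [0.004, 0.922, -0.387], [-1.0, 0.006, 0.004]]
ft_force: [-1.3, -0.8, -0.0]
grip_width: 0.055
```

play_rows(travel=[[0,0,0],[0,0,0]], rotation=[[0,0,0],[0,0,0]], claw=[5.5,5.5])

```text
time_s: 2.0
position: [0.4495, 0.3458, 0.1107]
tool_rot: [[0.009, 0.388, 0.922], [0.006, 0.922, -0.388], [-1.0, 0.009, 0.006]]
ft_force: [0.8, -0.7, -0.5]
grip_width: 0.0552
```

```bash
python3 - <<'E'
from h import *
o=env.observe(); print(o["position"],o["qvel"].round(2),o["tool_rot"].round(4))
E
```

```text
[0.44946334 0.3458152  0.11071108] [-0.25 -0.5  -0.55 -0.05  0.14  0.03] [[ 0.0087  0.3881  0.9216]
 [ 0.0057  0.9216 -0.3882]
 [-0.9999  0.0086  0.0058]]
```

play_rows(travel=[[-0.2,-0.1,-1.0],[0,0,-1.0],[0,0,-1.0],[0,0,-0.8],[0,0,-0.4],[0,0,0],[0,0,0]], rotation=[[-0.006,0.009,0],[0,0,0],[0,0,0],[0,0,0],[0,0,0],[0,0,0],[0,0,0]], claw=[5.5,5.5,5.5,5.5,5.5,5.5,5.5])

```text
time_s: 2.58
position: [0.4467, 0.3443, 0.0638]
tool_rot: [[-0.003, 0.389, 0.921], [-0.002, 0.921, -0.389], [-1.0, -0.003, -0.002]]
ft_force: [0.2, 0.4, -0.3]
grip_width: 0.0551
```

```bash
cat > o.py <<'E'
from h import *
import sys
o=env.observe(); R=o["tool_rot"]; p=o["position"]
print("t",round(o["time_s"],2),"p",p.round(4),"qv",np.abs(o["qvel"]).max().round(2),"F",o["ft_force"].round(1),"w",o["grip_width"].round(4),"yaw",np.degrees(np.arctan2(R[1,1],R[0,1])).round(2))
print("upright fix rotvec", (R[1,0]*-1).round(4),(R[0,0]).round(4))
if len(sys.argv)>3:
    t=np.array([float(a) for a in sys.argv[1:4]]); print("delta cm",((t-p)*100).round(2))
E
python3 o.py .4475 .3445 .05
```

```text
Traceback (most recent call last):
  File "o.py", line 4, in <module>
    print("t",round(o["time_s"],2),"p",p.round(4),"qv",np.abs(o["qvel"]).max().round(2),"F",o["ft_force"].round(1),"w",o["grip_width"].round(4),"yaw",np.degrees(np.arctan2(R[1,1],R[0,1])).round(2))
                                                                                                                       ^^^^^^^^^^^^^^^^^^^^^
AttributeError: 'float' object has no attribute 'round'
```

play_rows(travel=[[0.08,0.02,-0.5],[0,0,-0.4],[0,0,-0.2],[0,0,0],[0,0,0]], rotation=[[0.002,-0.003,0],[0,0,0],[0,0,0],[0,0,0],[0,0,0]], claw=[5.5,5.5,5.5,5.5,5.5])

```text
time_s: 3.0
position: [0.448, 0.3447, 0.0523]
tool_rot: [[0.002, 0.389, 0.921], [0.001, 0.921, -0.389], [-1.0, 0.002, 0.001]]
ft_force: [0.4, 0.1, -0.4]
grip_width: 0.0549
```

```bash
sed -i 's/o\["grip_width"\].round(4)/round(o["grip_width"],4)/' o.py
python3 o.py .4475 .3445 .05; python3 snap.py w3
```

```text
t 3.0 p [0.448  0.3447 0.0523] qv 0.23 F [ 0.4  0.1 -0.4] w 0.0549 yaw 67.13
upright fix rotvec -0.0012 0.0021
delta cm [-0.05 -0.02 -0.23]
3.0 [0.448  0.3447 0.0523] [[0.002, 0.389, 0.921], [0.001, 0.921, -0.389], [-1.0, 0.002, 0.001]] 0.05493646629454307 [ 0.4  0.1 -0.4]
```

View pics/w3.png

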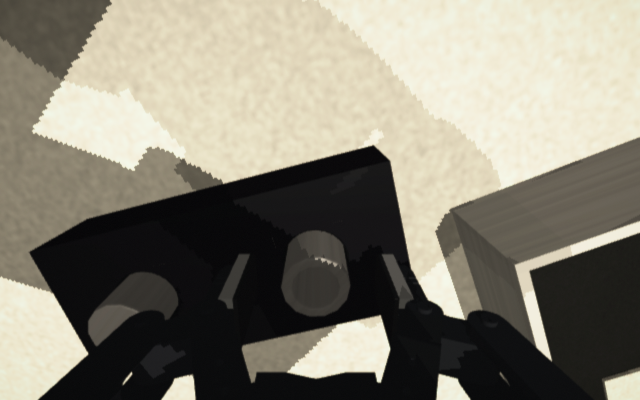

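play_rows(travel=[[-0.04,0,-0.25],[0,0,-0.05],[0,0,0],[0,0,0],[0,0,0],[0,0,0],[0,0,0],[0,0,0]], rotation=[[-0.001,0.002,0],[0,0,0],[0,0,0],[0,0,0],[0,0,0],[0,0,0],[0,0,0],[0,0,0]], claw=[5.5,5.0,4.0,3.0,2.5,2.5,2.5,2.5], squeeze=50)

```text
time_s: 3.72
position: [0.4478, 0.3449, 0.0498]
tool_rot: [[0.001, 0.389, 0.921], [0.001, 0.921, -0.389], [-1.0, 0.001, 0.001]]
ft_force: [-0.4, 0.3, 0.5]
grip_width: 0.0288
```

```bash
python3 o.py .4475 .3445 .05; python3 snap.py w4
```

```text
t 3.72 p [0.4478 0.3449 0.0498] qv 0.15 F [-0.4  0.3  0.5] w 0.0288 yaw 67.13
upright fix rotvec -0.0007 0.0013
delta cm [-0.03 -0.04  0.02]
3.7167 [0.4478 0.3449 0.0498] [[0.001, 0.389, 0.921], [0.001, 0.921, -0.389], [-1.0, 0.001, 0.001]] 0.02877464868580446 [-0.4  0.3  0.5]
```

View pics/w4.png

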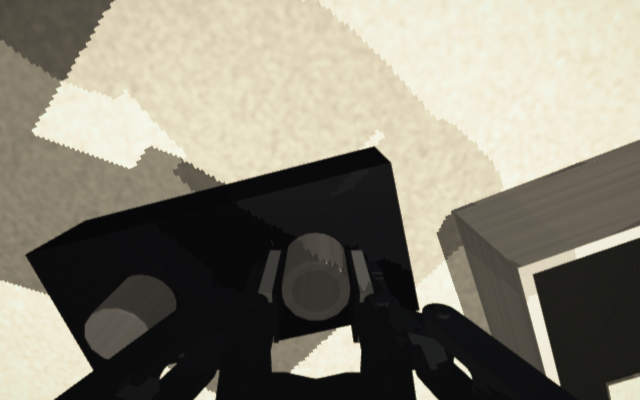

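play_rows(travel=[[0,0,0.3],[0,0,0.6],[0,0,0.8],[0,0,0.8],[0,0,0.8],[0,0,0.8],[0,0,0.4],[0,0,0]], rotation=[[0,0,0],[0,0,0],[0,0,0],[0,0,0],[0,0,0],[0,0,0],[0,0,0],[0,0,0]], claw=[2.5,2.5,2.5,2.5,2.5,2.5,2.5,2.5], squeeze=70)

```text
time_s: 4.43
position: [0.448, 0.345, 0.1004]
tool_rot: [[0.003, 0.389, 0.921], [0.002, 0.921, -0.389], [-1.0, 0.002, 0.002]]
ft_force: [-0.2, 0.6, -1.8]
grip_width: 0.028
```

```bash
python3 o.py .4475 .3445 .2; python3 snap.py w5
```

```text
t 4.43 p [0.448  0.345  0.1004] qv 0.47 F [-0.2  0.6 -1.8] w 0.028 yaw 67.13
upright fix rotvec -0.0015 0.0026
delta cm [-0.05 -0.05  9.96]
4.4333 [0.448  0.345  0.1004] [[0.003, 0.389, 0.921], [0.002, 0.921, -0.389], [-1.0, 0.002, 0.002]] 0.02799934971930233 [-0.2  0.6 -1.8]
```

View pics/w5.png

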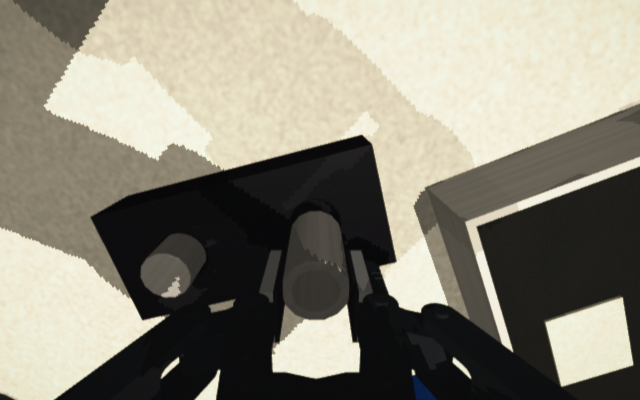

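play_rows(travel=[[0,0,2.0],[0,0,3.5],[0.3,-1.5,2.5],[0.8,-3.4,1.0],[0.8,-3.5,0],[0.8,-3.5,0],[0.8,-3.5,0],[0.8,-3.5,0],[0.8,-3.5,0],[0.8,-3.5,0],[0.8,-3.4,0],[0.6,-2.0,0]], rotation=[[-0.001,0.002,0],[0,0,0],[0,0,0],[0,0,0],[0,0,0],[0,0,0],[0,0,0],[0,0,0],[0,0,0],[0,0,0],[0,0,0],[0,0,0]], claw=[2.5,2.5,2.5,2.5,2.5,2.5,2.5,2.5,2.5,2.5,2.5,2.5])

```text
time_s: 5.48
position: [0.5171, 0.0212, 0.1906]
tool_rot: [[-0.007, 0.38, 0.925], [-0.002, 0.925, -0.38], [-1.0, -0.005, -0.006]]
ft_force: [1.0, 0.5, -0.8]
grip_width: 0.0277
```

play_rows(travel=[[0,0,0],[0,0,0]], rotation=[[0,0,0],[0,0,0]], claw=[2.5,2.5])

```text
time_s: 5.65
position: [0.5177, 0.0167, 0.1897]
tool_rot: [[-0.009, 0.386, 0.923], [-0.002, 0.923, -0.386], [-1.0, -0.005, -0.007]]
ft_force: [0.2, 0.0, -2.0]
grip_width: 0.0278
```

```bash
python3 o.py .535 -.0315 .2
```

```text
t 5.65 p [0.5177 0.0167 0.1897] qv 2.11 F [ 0.2  0.  -2. ] w 0.0278 yaw 67.32
upright fix rotvec 0.0023 -0.0086
delta cm [ 1.73 -4.82  1.03]
```

play_rows(travel=[[0.5,-1.0,0.3],[0.5,-1.5,0.3],[0.4,-1.2,0.2],[0.2,-0.6,0.1],[0,0,0],[0,0,0],[0,0,0]], rotation=[[0.002,-0.008,0],[0,0,0],[0,0,0],[0,0,0],[0,0,0],[0,0,0],[0,0,0]], claw=[2.5,2.5,2.5,2.5,2.5,2.5,2.5])

```text
time_s: 6.23
position: [0.534, -0.0254, 0.1988]
tool_rot: [[-0.001, 0.381, 0.925], [0.001, 0.925, -0.381], [-1.0, 0.001, -0.002]]
ft_force: [-0.6, 0.1, -0.7]
grip_width: 0.028
```

```bash
python3 o.py .535 -.0315 .2;python3 snap.py w6; python3 - <<'E'
from h import *
cv2.imwrite("pics/s6.png",env.get_image("scene")[:,:,::-1])
d=dict(np.load("pics/w6.npz")); print(proj(d,[.535,-.0315,.115]))
E
```

```text
t 6.23 p [ 0.534  -0.0254  0.1988] qv 0.56 F [-0.6  0.1 -0.7] w 0.028 yaw 67.62
upright fix rotvec -0.0013 -0.0011
delta cm [ 0.1  -0.61  0.12]
6.2333 [ 0.534  -0.0254  0.1988] [[-0.001, 0.381, 0.925], [0.001, 0.925, -0.381], [-1.0, 0.001, -0.002]] 0.028010705818756927 [-0.6  0.1 -0.7]
[308.70288777 212.33317057]
```

View pics/w6.png

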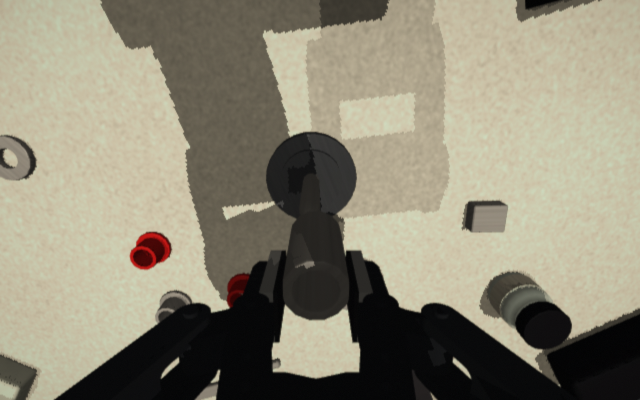

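```bash
python3 - <<'E'
from h import *
d=dict(np.load("pics/w6.npz")); im=cv2.imread("pics/w6.png")
c=np.clip(im.astype(float)*2.2,0,255).astype('uint8')
# overlay predicted outlines
def circ(x,y,z,r,col):
    P=[proj(d,[x+r*np.cos(a),y+r*np.sin(a),z]) for a in np.linspace(0,2*np.pi,60)]
    S=8; pts=np.array([[(p[0]-240+.5)*5,(p[1]-120+.5)*5] for p in P],int); cv2.polylines(b,[pts],True,col,1)
b=cv2.resize(c[120:230,240:390],None,fx=5,fy=5,interpolation=cv2.INTER_CUBIC)
circ(.535,-.0315,.018,.045,(0,255,0)); circ(.535,-.0315,.115,.004,(0,0,255)); circ(.535,-.0315,.025,.03,(255,255,0)); circ(.535,-.0315,.108,.008,(0,255,255))
p=d["pos"]; circ(p[0],p[1],p[2]-.04,.015,(255,0,255))
cv2.imwrite("pics/w6c.png",b)
E
```

```text
(no output)
```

View pics/w6c.png

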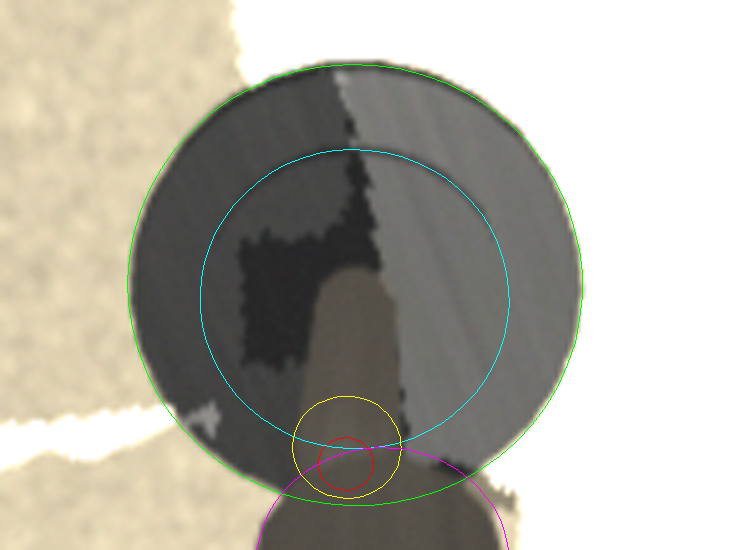

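play_rows(travel=[[0.1,-0.3,-0.6],[0,-0.2,-1.0],[0,0,-0.9],[0,0,-0.4],[0,0,0],[0,0,0]], rotation=[[-0.001,-0.001,0],[0,0,0],[0,0,0],[0,0,0],[0,0,0],[0,0,0]], claw=[2.5,2.5,2.5,2.5,2.5,2.5])

```text
time_s: 6.83
position: [0.5344, -0.0291, 0.167]
tool_rot: [[-0.001, 0.378, 0.926], [0.001, 0.926, -0.378], [-1.0, 0.0, -0.001]]
ft_force: [0.2, 0.6, -0.8]
grip_width: 0.0279
```

```bash
python3 o.py .535 -.0305 .165;python3 snap.py w7; python3 - <<'E'
from h import *
im=env.get_image("scene")[:,:,::-1]; cv2.imwrite("pics/s7.png",im)
c=np.clip(im.astype(float)*2,0,255).astype('uint8')
crop(c,290,110,130,110,6,"pics/s7c.png")
d=dict(np.load("pics/w7.npz")); im=cv2.imread("pics/w7.png")
crop(np.clip(im.astype(float)*2.5,0,255).astype('uint8'),240,120,150,120,5,"pics/w7c.png")
S=env.camera_info("scene"); p=d["pos"]
print("tip",proj(S,[.535,-.031,.115]),"tubebottom",proj(S,[p[0],p[1],p[2]-.04]),"tcp",proj(S,p))
E
```

```text
t 6.83 p [ 0.5344 -0.0291  0.167 ] qv 0.51 F [ 0.2  0.6 -0.8] w 0.0279 yaw 67.76
upright fix rotvec -0.0005 -0.0009
delta cm [ 0.06 -0.14 -0.2 ]
6.8333 [ 0.5344 -0.0291  0.167 ] [[-0.001, 0.378, 0.926], [0.001, 0.926, -0.378], [-1.0, 0.0, -0.001]] 0.027885707070517143 [ 0.2  0.6 -0.8]
tip [342.60630125 174.8611766 ] tubebottom [343.45687147 172.00898484] tcp [343.71733396 161.63785734]
```

View pics/s7c.png

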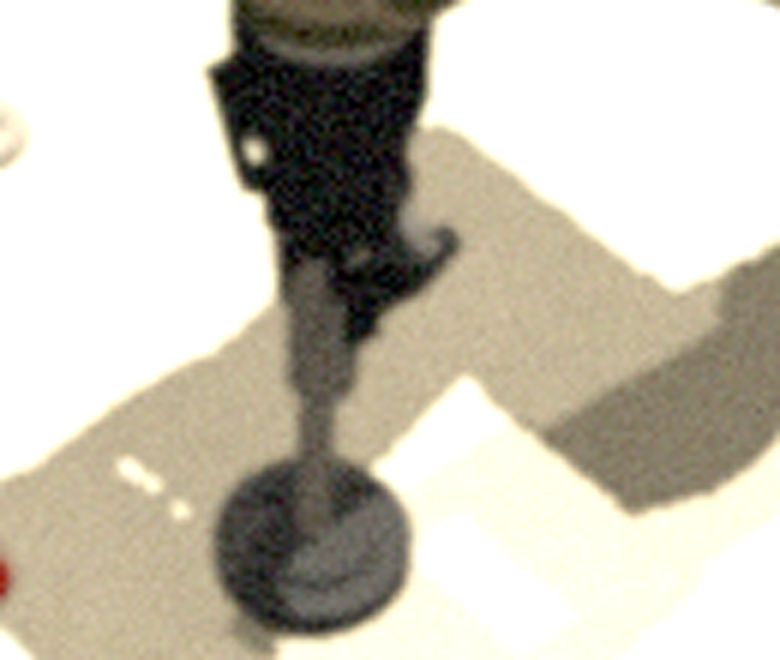

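View pics/w7c.png

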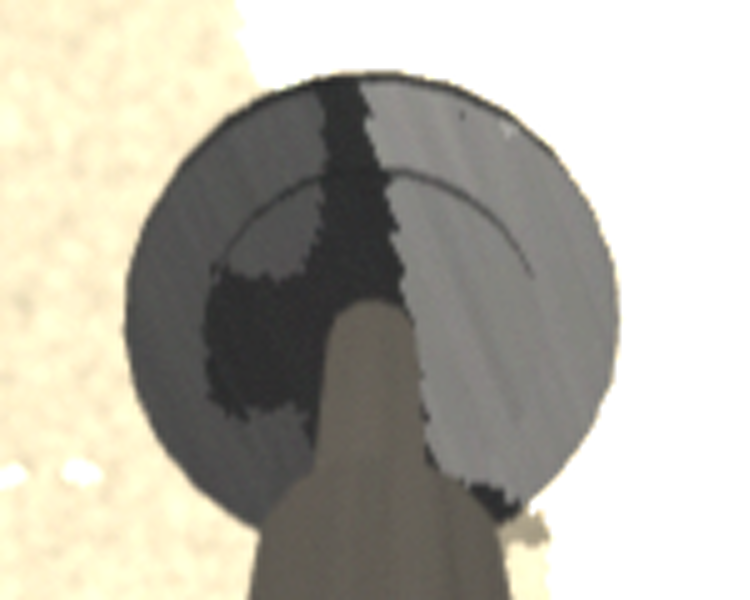

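play_rows(travel=[[0.06,-0.14,-0.1],[0,0,-0.3],[0,0,-0.5],[0,0,-0.5],[0,0,-0.5],[0,0,-0.3],[0,0,0],[0,0,0]], rotation=[[0,-0.001,0],[0,0,0],[0,0,0],[0,0,0],[0,0,0],[0,0,0],[0,0,0],[0,0,0]], claw=[2.5,2.5,2.5,2.5,2.5,2.5,2.5,2.5])

```text
time_s: 7.6
position: [0.5355, -0.0307, 0.1437]
tool_rot: [[0.002, 0.378, 0.926], [-0.0, 0.926, -0.378], [-1.0, 0.001, 0.002]]
ft_force: [0.6, 0.6, -1.9]
grip_width: 0.0274
```

```bash
python3 o.py .535 -.0305 .065;python3 snap.py w8;  python3 - <<'E'
from h import *
im=cv2.imread("pics/w8.png")
crop(np.clip(im.astype(float)*2.5,0,255).astype('uint8'),220,120,190,150,4,"pics/w8c.png")
E
```

```text
t 7.6 p [ 0.5355 -0.0307  0.1437] qv 0.46 F [ 0.6  0.6 -1.9] w 0.0274 yaw 67.77
upright fix rotvec 0.0 0.0022
delta cm [-0.05  0.02 -7.87]
7.6 [ 0.5355 -0.0307  0.1437] [[0.002, 0.378, 0.926], [-0.0, 0.926, -0.378], [-1.0, 0.001, 0.002]] 0.027447704999617774 [ 0.6  0.6 -1.9]
```

View pics/w8c.png

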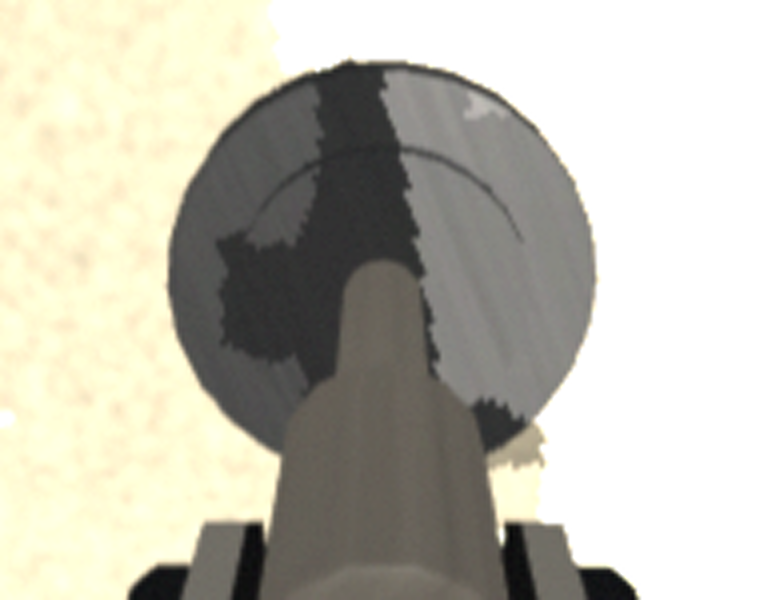

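play_rows(travel=[[-0.05,0.02,-0.4],[0,0,-0.6],[0,0,-0.7],[0,0,-0.7],[0,0,-0.7],[0,0,-0.7],[0,0,-0.4],[0,0,0],[0,0,0]], rotation=[[0,0.002,0],[0,0,0],[0,0,0],[0,0,0],[0,0,0],[0,0,0],[0,0,0],[0,0,0],[0,0,0]], claw=[2.5,2.5,2.5,2.5,2.5,2.5,2.5,2.5,2.5])

```text
time_s: 8.4
position: [0.5346, -0.0304, 0.0966]
tool_rot: [[-0.001, 0.378, 0.926], [0.0, 0.926, -0.378], [-1.0, -0.0, -0.001]]
ft_force: [0.5, -0.1, -0.4]
grip_width: 0.0277
```

```bash
python3 o.py .5353 -.0305 .065;python3 snap.py w9;  python3 - <<'E'
from h import *
im=cv2.imread("pics/w9.png")
crop(np.clip(im.astype(float)*2.5,0,255).astype('uint8'),220,170,190,150,4,"pics/w9c.png")
E
```

```text
t 8.4 p [ 0.5346 -0.0304  0.0966] qv 0.6 F [ 0.5 -0.1 -0.4] w 0.0277 yaw 67.77
upright fix rotvec -0.0002 -0.0008
delta cm [ 0.07 -0.01 -3.16]
8.4 [ 0.5346 -0.0304  0.0966] [[-0.001, 0.378, 0.926], [0.0, 0.926, -0.378], [-1.0, -0.0, -0.001]] 0.027710008549838613 [ 0.5 -0.1 -0.4]
```

View pics/w9c.png

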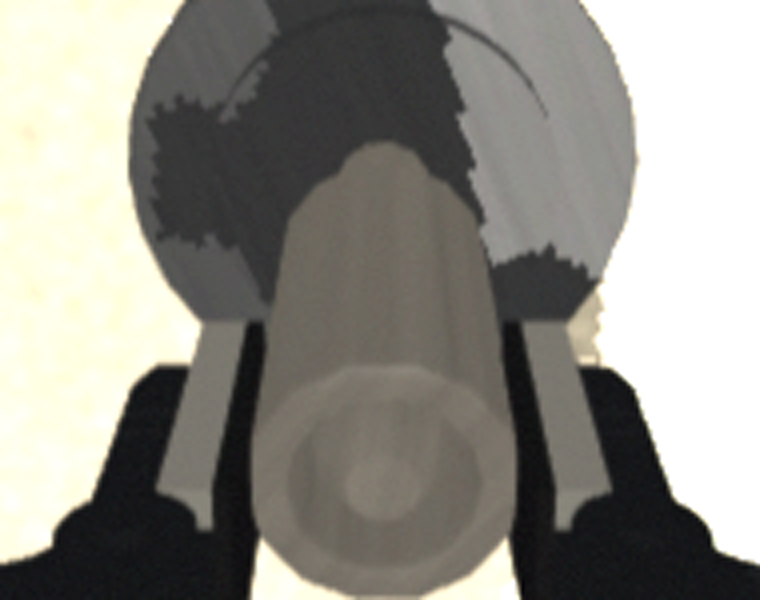

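play_rows(travel=[[0.05,0,-0.4],[0,0,-0.5],[0,0,-0.5],[0,0,-0.4],[0,0,-0.2],[0,0,-0.1],[0,0,0],[0,0,0]], rotation=[[0,-0.001,0],[0,0,0],[0,0,0],[0,0,0],[0,0,0],[0,0,0],[0,0,0],[0,0,0]], claw=[2.5,2.5,2.5,2.5,2.5,2.5,2.5,2.5])

```text
time_s: 9.12
position: [0.5356, -0.0305, 0.0742]
tool_rot: [[0.002, 0.378, 0.926], [-0.0, 0.926, -0.378], [-1.0, 0.001, 0.002]]
ft_force: [-0.2, 0.3, -0.2]
grip_width: 0.0279
```

```bash
python3 o.py .5352 -.0305 .065
```

```text
t 9.12 p [ 0.5356 -0.0305  0.0742] qv 0.15 F [-0.2  0.3 -0.2] w 0.0279 yaw 67.77
upright fix rotvec 0.0003 0.0021
delta cm [-0.04  0.   -0.92]
```

play_rows(travel=[[-0.04,0,-0.2],[0,0,-0.2],[0,0,-0.2],[0,0,-0.15],[0,0,-0.1],[0,0,-0.05]], rotation=[[0,0.002,0],[0,0,0],[0,0,0],[0,0,0],[0,0,0],[0,0,0]], claw=[2.5,2.5,2.5,2.5,2.5,2.5])

```text
time_s: 9.62
position: [0.5356, -0.0306, 0.0649]
tool_rot: [[0.001, 0.378, 0.926], [-0.001, 0.926, -0.378], [-1.0, -0.0, 0.002]]
ft_force: [-1.0, -0.6, 6.4]
grip_width: 0.0281
```

```bash
python3 o.py .5352 -.0305 .065
```

```text
t 9.62 p [ 0.5356 -0.0306  0.0649] qv 0.65 F [-1.  -0.6  6.4] w 0.0281 yaw 67.77
upright fix rotvec 0.0007 0.0014
delta cm [-0.04  0.01  0.01]
```

play_rows(travel=[[0,0,-0.03],[0,0,0],[0,0,0],[0,0,0],[0,0,0],[0,0,0],[0,0,0],[0,0,0]], rotation=[[0,0,0],[0,0,0],[0,0,0],[0,0,0],[0,0,0],[0,0,0],[0,0,0],[0,0,0]], claw=[2.5,3.0,3.3,3.8,4.5,5.5,5.5,5.5])

```text
time_s: 10.28
position: [0.536, -0.0308, 0.0651]
tool_rot: [[0.003, 0.378, 0.926], [-0.001, 0.926, -0.378], [-1.0, -0.0, 0.003]]
ft_force: [0.3, -0.8, -0.4]
grip_width: 0.0551
```

```bash
python3 o.py .5352 -.0305 .065; python3 snap.py w10
```

```text
t 10.28 p [ 0.536  -0.0308  0.0651] qv 0.1 F [ 0.3 -0.8 -0.4] w 0.0551 yaw 67.77
upright fix rotvec 0.0011 0.0027
delta cm [-0.08  0.03 -0.01]
10.2833 [ 0.536  -0.0308  0.0651] [[0.003, 0.378, 0.926], [-0.001, 0.926, -0.378], [-1.0, -0.0, 0.003]] 0.055112512621385244 [ 0.3 -0.8 -0.4]
```

View pics/w10.png

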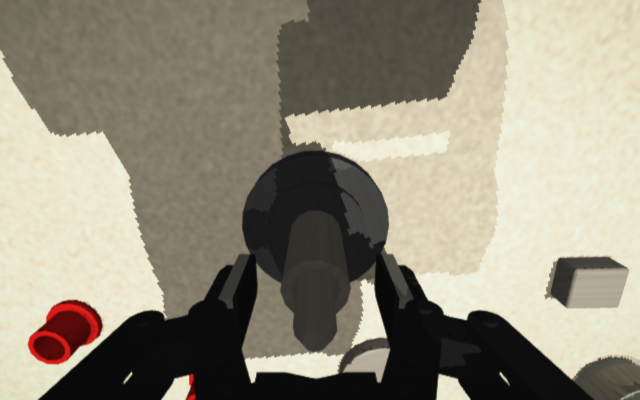

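play_rows(travel=[[-0.08,0,1.0],[0,0,2.5],[0,0,3.0],[0,0,3.0],[-0.5,-1.0,2.0],[-1.6,-3.2,0.5],[-1.6,-3.4,0],[-1.6,-3.4,0],[-1.6,-3.4,0],[-1.6,-3.4,0],[-1.6,-3.4,-0.3],[-1.0,-2.0,-0.3]], rotation=[[0.001,0.003,0],[0,0,0],[0,0,0],[0,0,0],[0,0,0],[0,0,0],[0,0,0],[0,0,0],[0,0,0],[0,0,0],[0,0,0],[0,0,0]], claw=[5.5,5.5,5.5,5.5,6.0,6.5,6.5,6.5,6.5,6.5,6.5,6.5])

```text
time_s: 11.33
position: [0.4186, -0.2673, 0.186]
tool_rot: [[0.002, 0.369, 0.929], [-0.003, 0.929, -0.369], [-1.0, -0.002, 0.003]]
ft_force: [0.9, 0.1, -0.0]
grip_width: 0.0651
```

play_rows(travel=[[-0.2,-0.5,0],[0,0,0],[0,0,0]], rotation=[[0,0,0],[0,0,0],[0,0,0]], claw=[6.5,6.5,6.5])

```text
time_s: 11.58
position: [0.4145, -0.2758, 0.1856]
tool_rot: [[0.001, 0.375, 0.927], [-0.003, 0.927, -0.375], [-1.0, -0.002, 0.002]]
ft_force: [-0.3, -0.5, 0.5]
grip_width: 0.0649
```

```bash
python3 o.py .4022 -.3032 .1; python3 snap.py w11; python3 - <<'E'
from h import *
d=dict(np.load("pics/w11.npz")); print(proj(d,[.4022,-.3032,.008]))
im=env.get_image("scene")[:,:,::-1]
crop(np.clip(im.astype(float)*2,0,255).astype('uint8'),290,130,110,90,6,"pics/s11c.png")
E
```

```text
t 11.58 p [ 0.4145 -0.2758  0.1856] qv 0.33 F [-0.3 -0.5  0.5] w 0.0649 yaw 67.96
upright fix rotvec 0.0029 0.0011
delta cm [-1.23 -2.74 -8.56]
11.5833 [ 0.4145 -0.2758  0.1856] [[0.001, 0.375, 0.927], [-0.003, 0.927, -0.375], [-1.0, -0.002, 0.002]] 0.06493910684739254 [-0.3 -0.5  0.5]
[285.60454434 174.2754886 ]
```

View pics/w11.png

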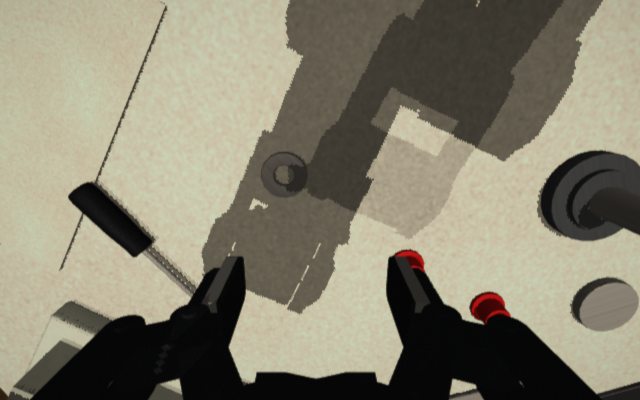

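View pics/s11c.png

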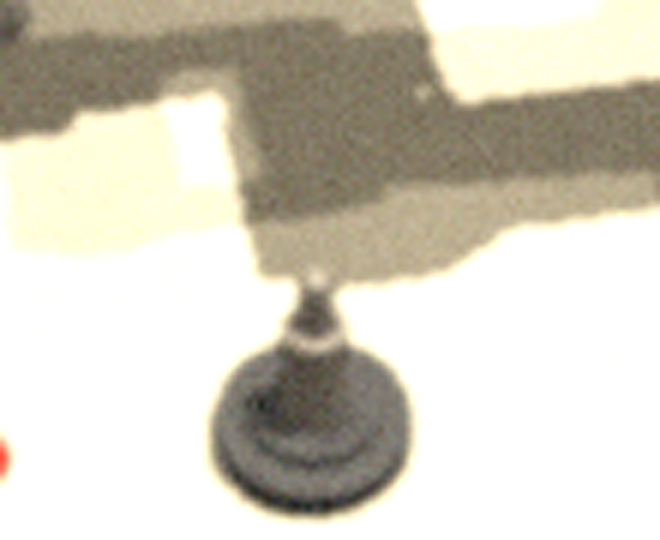

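```bash
python3 - <<'E'
from h import *
for n,w in [("w4",.03),("w10",.055),("w11",.065)]:
    d=dict(np.load(f"pics/{n}.npz")); im=cv2.imread(f"pics/{n}.png")
    crop(np.clip(im.astype(float)*3,0,255).astype('uint8'),190,220,250,100,3,f"pics/{n}t.png")
    R=d["R"]
    for back in (0,.004,.008):
        q=[proj(d,d["pos"]-back*R[:,0]+s*w/2*R[:,1]+t*R[:,2]*.011) for s in(-1,1) for t in (-1,1)]
        print(n,back,np.round(q,1).tolist())
ims=[cv2.imread(f"pics/{n}t.png")[:190] for n in ("w4","w10","w11")]
cv2.imwrite("pics/tips.png",np.vstack(ims))
E
```

```text
w4 0 [[284.3, 245.9], [285.6, 286.6], [348.3, 245.8], [346.9, 286.6]]
w4 0.004 [[283.5, 249.7], [284.9, 291.3], [349.1, 249.7], [347.7, 291.3]]
w4 0.008 [[282.7, 253.8], [284.2, 296.2], [349.9, 253.8], [348.4, 296.2]]
w10 0 [[257.6, 245.9], [260.0, 286.6], [374.9, 245.8], [372.4, 286.6]]
w10 0.004 [[256.2, 249.7], [258.7, 291.3], [376.3, 249.7], [373.8, 291.3]]
w10 0.008 [[254.7, 253.8], [257.3, 296.2], [377.9, 253.8], [375.2, 296.2]]
w11 0 [[246.9, 245.9], [249.8, 286.7], [385.6, 245.9], [382.7, 286.7]]
w11 0.004 [[245.2, 249.8], [248.2, 291.3], [387.3, 249.7], [384.2, 291.3]]
w11 0.008 [[243.5, 253.8], [246.6, 296.2], [389.1, 253.8], [385.9, 296.2]]
```

View pics/tips.png

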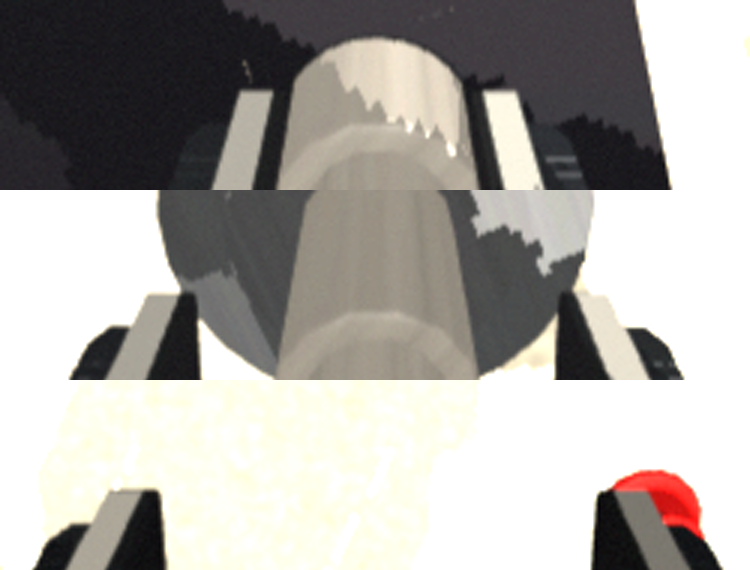

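play_rows(travel=[[-0.8,-1.6,-2.0],[-0.4,-1.0,-3.0],[0,0,-3.5],[0,0,-3.0],[0,0,-1.5],[0,0,0],[0,0,0],[0,0,0]], rotation=[[0.003,0.001,0],[0,0,0],[0,0,0],[0,0,0],[0,0,0],[0,0,0],[0,0,0],[0,0,0]], claw=[6.0,6.0,6.0,6.0,6.0,6.0,6.0,6.0])

```text
time_s: 12.35
position: [0.4091, -0.294, 0.0547]
tool_rot: [[0.007, 0.359, 0.933], [-0.005, 0.933, -0.359], [-1.0, -0.003, 0.008]]
ft_force: [0.1, 0.2, 0.9]
grip_width: 0.0599
```

```bash
python3 o.py .4017 -.3043 .0; python3 snap.py w12; python3 - <<'E'
from h import *
d=dict(np.load("pics/w12.npz")); print(proj(d,[.4017,-.3043,.008]))
E
```

```text
t 12.35 p [ 0.4091 -0.294   0.0547] qv 1.1 F [0.1 0.2 0.9] w 0.0599 yaw 68.94
upright fix rotvec 0.0053 0.0069
delta cm [-0.74 -1.03 -5.47]
12.35 [ 0.4091 -0.294   0.0547] [[0.007, 0.359, 0.933], [-0.005, 0.933, -0.359], [-1.0, -0.003, 0.008]] 0.059928267388365916 [0.1 0.2 0.9]
[296.07083361 222.94058349]
```

View pics/w12.png

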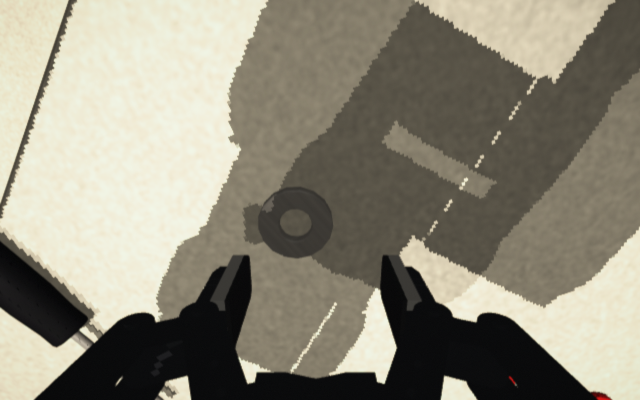

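play_rows(travel=[[-0.5,-0.7,-0.4],[-0.25,-0.3,-1.0],[0,0,-1.0],[0,0,-0.4],[0,0,0],[0,0,0]], rotation=[[0.005,0.007,0],[0,0,0],[0,0,0],[0,0,0],[0,0,0],[0,0,0]], claw=[6.0,6.0,6.0,6.0,6.0,6.0])

```text
time_s: 12.9
position: [0.4024, -0.3076, 0.0287]
tool_rot: [[0.006, 0.359, 0.933], [-0.008, 0.933, -0.359], [-1.0, -0.005, 0.008]]
ft_force: [0.5, -0.8, 0.3]
grip_width: 0.06
```

```bash
python3 o.py .4017 -.3043 .0; python3 snap.py w13; python3 - <<'E'
from h import *
d=dict(np.load("pics/w13.npz")); print(proj(d,[.4017,-.3043,.008]))
E
```

```text
t 12.9 p [ 0.4024 -0.3076  0.0287] qv 0.44 F [ 0.5 -0.8  0.3] w 0.06 yaw 68.97
upright fix rotvec 0.0078 0.0055
delta cm [-0.07  0.33 -2.87]
12.9 [ 0.4024 -0.3076  0.0287] [[0.006, 0.359, 0.933], [-0.008, 0.933, -0.359], [-1.0, -0.005, 0.008]] 0.059950228597359045 [ 0.5 -0.8  0.3]
[321.63588934 244.14436548]
```

View pics/w13.png

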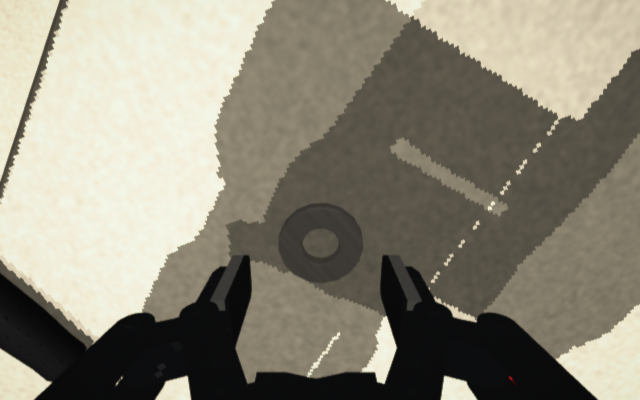

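play_rows(travel=[[-0.05,0.25,-0.3],[0,0.05,-0.5],[0,0,-0.5],[0,0,-0.3],[0,0,0],[0,0,0]], rotation=[[0.008,0.006,0],[0,0,0],[0,0,0],[0,0,0],[0,0,0],[0,0,0]], claw=[6.0,6.0,6.0,6.0,6.0,6.0])

```text
time_s: 13.45
position: [0.4021, -0.3045, 0.0118]
tool_rot: [[-0.0, 0.359, 0.934], [-0.0, 0.934, -0.359], [-1.0, -0.0, -0.0]]
ft_force: [-0.5, 0.3, -0.3]
grip_width: 0.0598
```

```bash
python3 o.py .4017 -.3043 .0
```

```text
t 13.45 p [ 0.4021 -0.3045  0.0118] qv 0.53 F [-0.5  0.3 -0.3] w 0.0598 yaw 68.99
upright fix rotvec 0.0001 -0.0001
delta cm [-0.04  0.02 -1.18]
```

play_rows(travel=[[-0.04,0.02,-0.3],[0,0,-0.3],[0,0,-0.2],[0,0,-0.1],[0,0,0],[0,0,0]], rotation=[[0,0,0],[0,0,0],[0,0,0],[0,0,0],[0,0,0],[0,0,0]], claw=[5.4,5.4,5.4,5.4,5.4,5.4])

```text
time_s: 13.95
position: [0.4018, -0.3043, 0.0019]
tool_rot: [[0.0, 0.358, 0.934], [-0.0, 0.934, -0.358], [-1.0, -0.0, 0.0]]
ft_force: [-0.3, 0.3, -0.6]
grip_width: 0.0539
```

```bash
python3 o.py .4017 -.3043 .0; python3 snap.py w14
```

```text
t 13.95 p [ 0.4018 -0.3043  0.0019] qv 0.19 F [-0.3  0.3 -0.6] w 0.0539 yaw 69.0
upright fix rotvec 0.0003 0.0
delta cm [-0.01 -0.   -0.19]
13.95 [ 0.4018 -0.3043  0.0019] [[0.0, 0.358, 0.934], [-0.0, 0.934, -0.358], [-1.0, -0.0, 0.0]] 0.05386829964481476 [-0.3  0.3 -0.6]
```

View pics/w14.png

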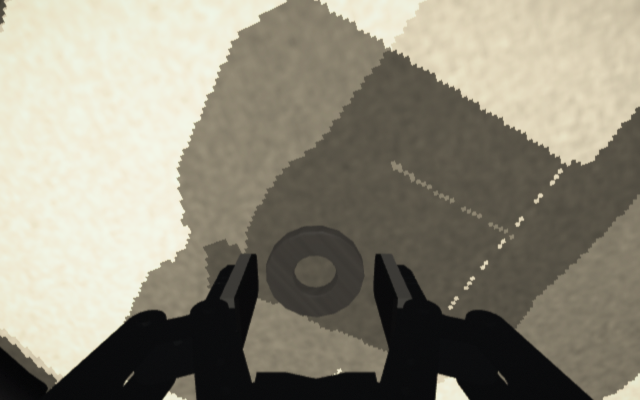

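play_rows(travel=[[0,0,-0.2],[0,0,-0.15],[0,0,-0.1],[0,0,0],[0,0,0]], rotation=[[0,0,0],[0,0,0],[0,0,0],[0,0,0],[0,0,0]], claw=[5.4,5.4,5.4,5.4,5.4])

```text
time_s: 14.42
position: [0.4019, -0.3044, -0.0028]
tool_rot: [[0.0, 0.358, 0.934], [-0.001, 0.934, -0.358], [-1.0, -0.001, 0.001]]
ft_force: [-0.4, 0.1, 1.3]
grip_width: 0.054
```

```bash
python3 o.py .4017 -.3043 -.003
```

```text
t 14.42 p [ 0.4019 -0.3044 -0.0028] qv 0.14 F [-0.4  0.1  1.3] w 0.054 yaw 68.99
upright fix rotvec 0.0008 0.0005
delta cm [-0.02  0.01 -0.02]
```

play_rows(travel=[[0,0,0],[0,0,0],[0,0,0],[0,0,0]], rotation=[[0.001,0,0],[0,0,0],[0,0,0],[0,0,0]], claw=[5.0,4.8,4.5,4.0], squeeze=40)

```text
time_s: 14.75
position: [0.4023, -0.3049, -0.0017]
tool_rot: [[0.002, 0.358, 0.934], [-0.001, 0.934, -0.358], [-1.0, -0.001, 0.002]]
ft_force: [0.2, -0.7, -1.3]
grip_width: 0.0435
```

play_rows(travel=[[0,0,0],[0,0,0],[0,0,0]], rotation=[[0,0,0],[0,0,0],[0,0,0]], claw=[4.0,4.0,4.0], squeeze=70)

```text
time_s: 15.0
position: [0.4023, -0.3049, -0.0015]
tool_rot: [[0.002, 0.358, 0.934], [-0.001, 0.934, -0.358], [-1.0, -0.001, 0.002]]
ft_force: [-1.1, -0.1, 1.2]
grip_width: 0.0421
```

```bash
python3 o.py .4017 -.3043 -.003; python3 snap.py w15
```

```text
t 15.0 p [ 0.4023 -0.3049 -0.0015] qv 0.08 F [-1.1 -0.1  1.2] w 0.0421 yaw 69.0
upright fix rotvec 0.0014 0.0021
delta cm [-0.06  0.06 -0.15]
15.0 [ 0.4023 -0.3049 -0.0015] [[0.002, 0.358, 0.934], [-0.001, 0.934, -0.358], [-1.0, -0.001, 0.002]] 0.04212911966000859 [-1.1 -0.1  1.2]
```

View pics/w15.png

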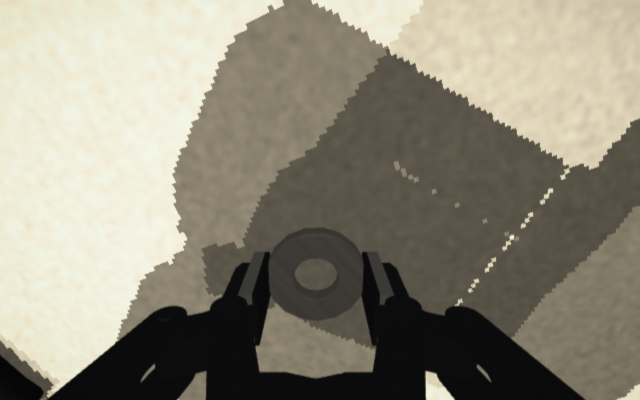

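play_rows(travel=[[0,0,0.3],[0,0,0.6],[0,0,1.0],[0,0,1.5],[0,0,1.0],[0,0,0],[0,0,0]], rotation=[[0.001,0.002,0],[0,0,0],[0,0,0],[0,0,0],[0,0,0],[0,0,0],[0,0,0]], claw=[4.0,4.0,4.0,4.0,4.0,4.0,4.0])

```text
time_s: 15.63
position: [0.4018, -0.3043, 0.0451]
tool_rot: [[-0.002, 0.358, 0.934], [0.001, 0.934, -0.358], [-1.0, 0.001, -0.002]]
ft_force: [0.1, 0.6, -1.2]
grip_width: 0.0421
```

```bash
python3 o.py .535 -.0305 .16; python3 snap.py w16
```

```text
t 15.63 p [ 0.4018 -0.3043  0.0451] qv 1.07 F [ 0.1  0.6 -1.2] w 0.0421 yaw 69.0
upright fix rotvec -0.0015 -0.0017
delta cm [13.32 27.38 11.49]
15.6333 [ 0.4018 -0.3043  0.0451] [[-0.002, 0.358, 0.934], [0.001, 0.934, -0.358], [-1.0, 0.001, -0.002]] 0.04208789047520962 [ 0.1  0.6 -1.2]
```

View pics/w16.png

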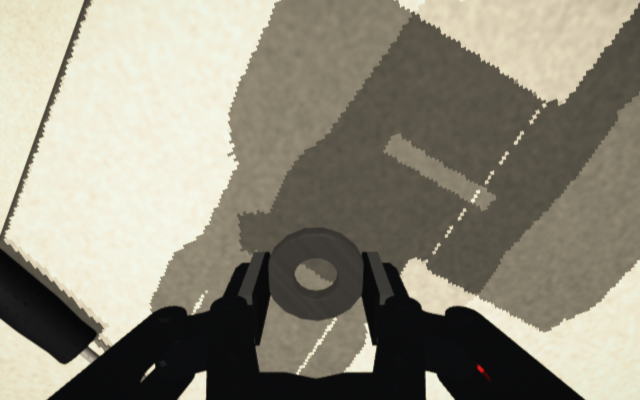

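play_rows(travel=[[0,0,2.5],[0,0,3.5],[0.6,1.2,3.0],[1.4,2.9,1.5],[1.6,3.3,0.5],[1.6,3.3,0],[1.6,3.3,0],[1.6,3.3,0],[1.6,3.3,0],[1.4,2.7,0],[0.8,1.5,0],[0.3,0.6,0]], rotation=[[-0.001,-0.002,0],[0,0,0],[0,0,0],[0,0,0],[0,0,0],[0,0,0],[0,0,0],[0,0,0],[0,0,0],[0,0,0],[0,0,0],[0,0,0]], claw=[4.0,4.0,4.0,4.0,4.0,4.0,4.0,4.0,4.0,4.0,4.0,4.0])

```text
time_s: 16.68
position: [0.5275, -0.0382, 0.1529]
tool_rot: [[-0.008, 0.365, 0.931], [0.008, 0.931, -0.365], [-1.0, 0.005, -0.01]]
ft_force: [-0.0, -0.6, -0.5]
grip_width: 0.0423
```

```bash
python3 o.py .535 -.0305 .16;python3 - <<'E'
from h import *
d=dict(np.load("pics/w16.npz")); R=d["R"]
for dz in (0,.003): print(proj(d,d["pos"]-R[:,0]*.0095+R[:,2]*dz))
E
```

```text
t 16.68 p [ 0.5275 -0.0382  0.1529] qv 9.93 F [-0.  -0.6 -0.5] w 0.0423 yaw 68.61
upright fix rotvec -0.0083 -0.0078
delta cm [0.75 0.77 0.71]
[316.29153973 277.18441682]
[316.29000086 282.97131762]
```

play_rows(travel=[[0.3,0.2,0.3],[0.2,0.2,0.2],[0,0,0],[0,0,0],[0,0,0]], rotation=[[-0.008,-0.008,0],[0,0,0],[0,0,0],[0,0,0],[0,0,0]], claw=[4.0,4.0,4.0,4.0,4.0])

```text
time_s: 17.1
position: [0.5319, -0.0356, 0.1568]
tool_rot: [[-0.002, 0.365, 0.931], [-0.0, 0.931, -0.365], [-1.0, -0.001, -0.002]]
ft_force: [0.4, -0.5, -0.3]
grip_width: 0.0421
```

```bash
python3 o.py .5355 -.0305 .13; python3 snap.py w17
```

```text
t 17.1 p [ 0.5319 -0.0356  0.1568] qv 1.13 F [ 0.4 -0.5 -0.3] w 0.0421 yaw 68.57
upright fix rotvec 0.0004 -0.0023
delta cm [ 0.36  0.51 -2.68]
17.1 [ 0.5319 -0.0356  0.1568] [[-0.002, 0.365, 0.931], [-0.0, 0.931, -0.365], [-1.0, -0.001, -0.002]] 0.042067211791482415 [ 0.4 -0.5 -0.3]
```

View pics/w17.png

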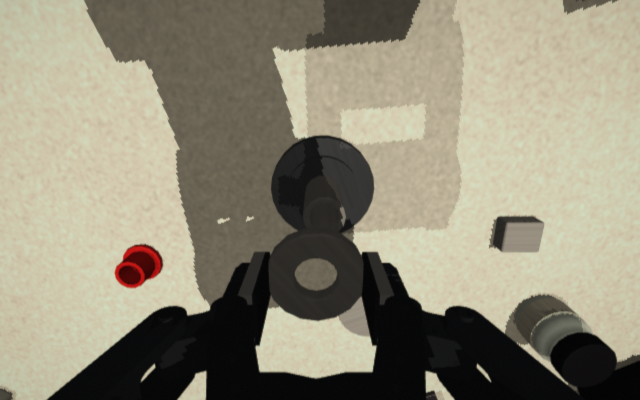

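Correct laterally and come down to just above the post tip.

play_rows(travel=[[0.2,0.3,-0.5],[0.1,0.15,-0.8],[0,0,-0.5],[0,0,0],[0,0,0],[0,0,0]], rotation=[[0,-0.002,0],[0,0,0],[0,0,0],[0,0,0],[0,0,0],[0,0,0]], claw=[4.0,4.0,4.0,4.0,4.0,4.0])

```text
time_s: 17.65
position: [0.5344, -0.0324, 0.136]
tool_rot: [[-0.002, 0.368, 0.93], [-0.0, 0.93, -0.368], [-1.0, -0.001, -0.002]]
ft_force: [-0.7, -0.1, -0.6]
grip_width: 0.0419
```

```bash
python3 o.py .5355 -.0305 .13; python3 snap.py w18; python3 - <<'E'
from h import *
d=dict(np.load("pics/w18.npz"));im=cv2.imread("pics/w18.png")
print("tip",proj(d,[.5353,-.0305,.115]))
crop(np.clip(im.astype(float)*2.5,0,255).astype('uint8'),230,150,180,180,4,"pics/w18c.png")
im=env.get_image("scene")[:,:,::-1]
crop(np.clip(im.astype(float)*2,0,255).astype('uint8'),290,110,110,100,6,"pics/s18c.png")
E
```

```text
t 17.65 p [ 0.5344 -0.0324  0.136 ] qv 0.18 F [-0.7 -0.1 -0.6] w 0.0419 yaw 68.4
upright fix rotvec 0.0002 -0.0018
delta cm [ 0.11  0.19 -0.6 ]
17.65 [ 0.5344 -0.0324  0.136 ] [[-0.002, 0.368, 0.93], [-0.0, 0.93, -0.368], [-1.0, -0.001, -0.002]] 0.041927946939543416 [-0.7 -0.1 -0.6]
tip [320.09135338 247.4739903 ]
```

View pics/w18c.png

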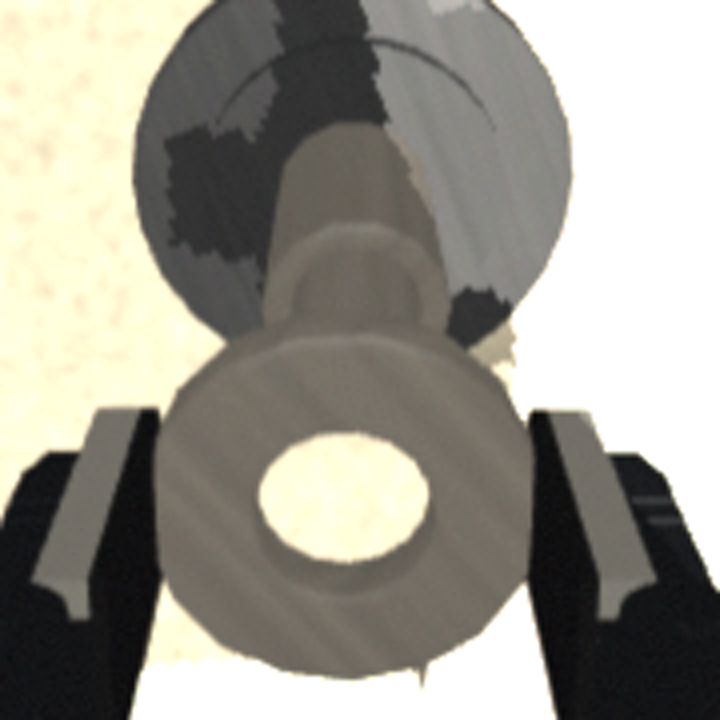

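View pics/s18c.png

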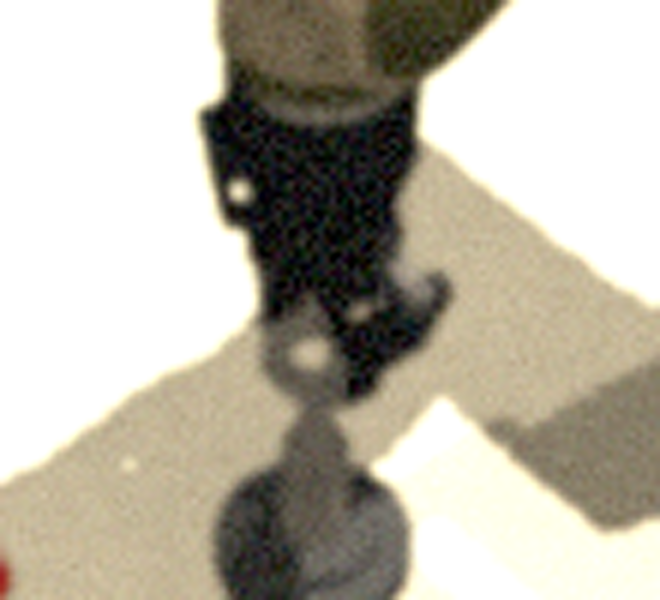

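play_rows(travel=[[0.1,0.18,-0.1],[0,0,-0.3],[0,0,-0.6],[0,0,-0.6],[0,0,-0.3],[0,0,0],[0,0,0]], rotation=[[0,-0.002,0],[0,0,0],[0,0,0],[0,0,0],[0,0,0],[0,0,0],[0,0,0]], claw=[4.0,4.0,4.0,4.0,4.0,4.0,4.0])

```text
time_s: 18.33
position: [0.5356, -0.0303, 0.1154]
tool_rot: [[0.002, 0.368, 0.93], [-0.0, 0.93, -0.368], [-1.0, 0.0, 0.002]]
ft_force: [-0.6, 0.5, 0.1]
grip_width: 0.0424
```

```bash
python3 o.py .5355 -.0305 .0835; python3 snap.py w19; python3 - <<'E'
from h import *
d=dict(np.load("pics/w19.npz"));im=cv2.imread("pics/w19.png")
print("tip",proj(d,[.5353,-.0305,.115]))
crop(np.clip(im.astype(float)*2.5,0,255).astype('uint8'),230,170,180,180,4,"pics/w19c.png")
E
```

```text
t 18.33 p [ 0.5356 -0.0303  0.1154] qv 0.6 F [-0.6  0.5  0.1] w 0.0424 yaw 68.41
upright fix rotvec 0.0004 0.0015
delta cm [-0.01 -0.02 -3.19]
18.3333 [ 0.5356 -0.0303  0.1154] [[0.002, 0.368, 0.93], [-0.0, 0.93, -0.368], [-1.0, 0.0, 0.002]] 0.04241667704885903 [-0.6  0.5  0.1]
tip [315.6078855  265.80924188]
```

View pics/w19c.png

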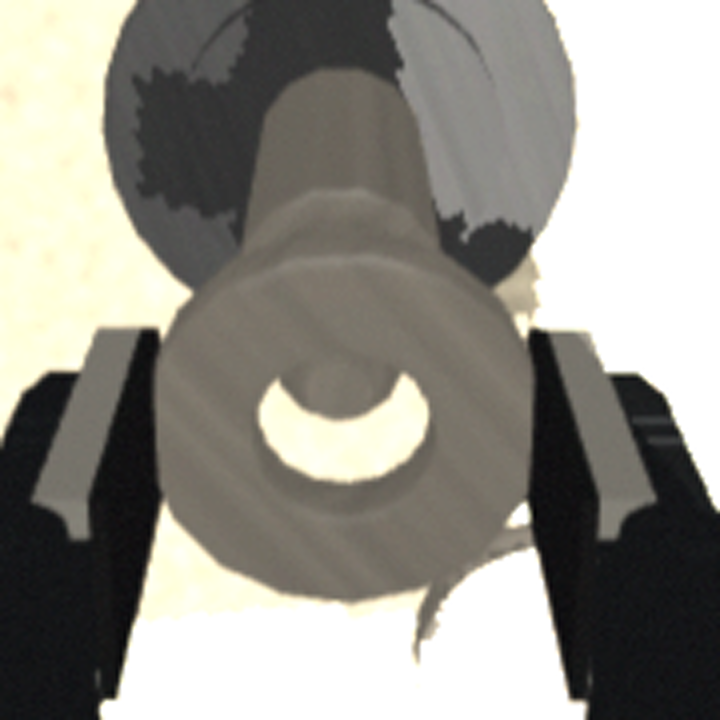

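```bash
python3 - <<'E'
from h import *
d=dict(np.load("pics/w19.npz"));im=cv2.imread("pics/w19.png");R=d["R"]
b=cv2.resize(np.clip(im.astype(float)*2.5,0,255).astype('uint8')[200:340,250:390],None,fx=5,fy=5,interpolation=cv2.INTER_CUBIC)
def circ(c,r,col):
    P=[proj(d,c+r*np.cos(a)*R[:,1]+r*np.sin(a)*R[:,2]) for a in np.linspace(0,2*np.pi,60)]
    cv2.polylines(b,[np.array([[(p[0]-250+.5)*5,(p[1]-200+.5)*5] for p in P],int)],True,col,1)
p=d["pos"]
circ(p-R[:,0]*.0095,.023,(0,255,0));circ(p-R[:,0]*.0095,.010,(0,255,0));circ(p-R[:,0]*.0015,.010,(0,0,255))
circ(np.array([.5353,-.0305,.115]),.004,(255,0,255))
cv2.imwrite("pics/w19o.png",b)
E
```

```text
(no output)
```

View pics/w19o.png

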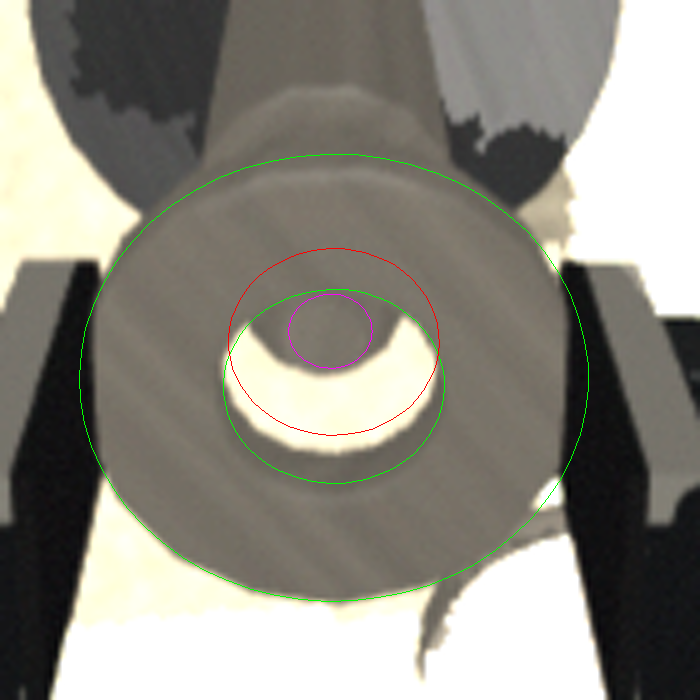

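play_rows(travel=[[-0.13,0,-0.05],[0,0,-0.2],[0,0,-0.3],[0,0,-0.3],[0,0,-0.2],[0,0,0],[0,0,0]], rotation=[[0,0.002,0],[0,0,0],[0,0,0],[0,0,0],[0,0,0],[0,0,0],[0,0,0]], claw=[4.0,4.0,4.0,4.0,4.0,4.0,4.0])

```text
time_s: 18.97
position: [0.5344, -0.0304, 0.1043]
tool_rot: [[0.0, 0.368, 0.93], [-0.001, 0.93, -0.368], [-1.0, -0.001, 0.001]]
ft_force: [-0.1, 0.6, -0.9]
grip_width: 0.0426
```

```bash
python3 o.py .5342 -.0305 .0835; python3 snap.py w20; python3 - <<'E'
from h import *
d=dict(np.load("pics/w20.npz"));im=cv2.imread("pics/w20.png")
print("tip",proj(d,[.5353,-.0305,.115]))
crop(np.clip(im.astype(float)*3,0,255).astype('uint8'),250,200,140,140,5,"pics/w20c.png")
E
```

```text
t 18.97 p [ 0.5344 -0.0304  0.1043] qv 0.23 F [-0.1  0.6 -0.9] w 0.0426 yaw 68.41
upright fix rotvec 0.0008 0.0003
delta cm [-0.02 -0.01 -2.08]
18.9667 [ 0.5344 -0.0304  0.1043] [[0.0, 0.368, 0.93], [-0.001, 0.93, -0.368], [-1.0, -0.001, 0.001]] 0.04264549755740612 [-0.1  0.6 -0.9]
tip [316.86671606 280.37436589]
```

View pics/w20c.png

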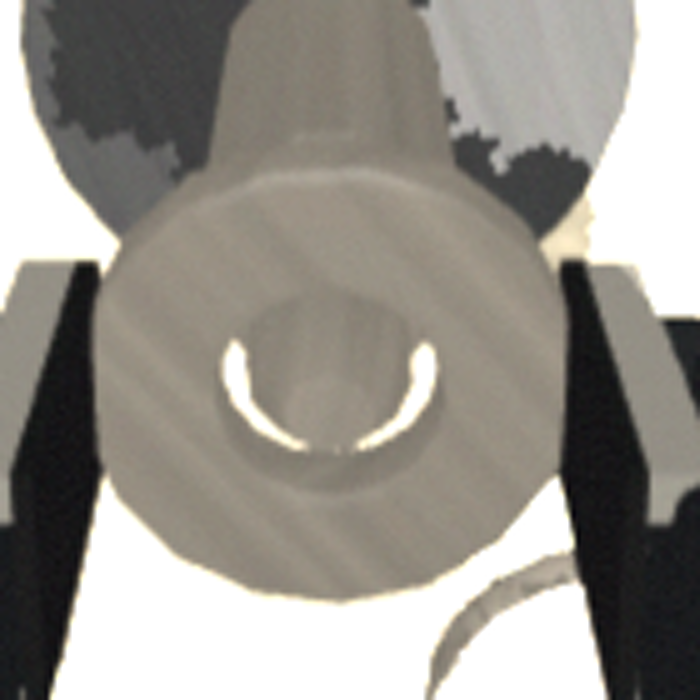

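play_rows(travel=[[0,0,-0.2],[0,0,-0.3],[0,0,-0.4],[0,0,-0.3],[0,0,-0.1],[0,0,0]], rotation=[[0.001,0,0],[0,0,0],[0,0,0],[0,0,0],[0,0,0],[0,0,0]], claw=[4.0,4.0,4.0,4.0,4.0,4.0])

```text
time_s: 19.52
position: [0.5344, -0.0304, 0.0899]
tool_rot: [[0.0, 0.368, 0.93], [0.0, 0.93, -0.368], [-1.0, 0.0, 0.0]]
ft_force: [-0.7, -0.5, -0.3]
grip_width: 0.0423
```

```bash
python3 o.py .5342 -.0305 .0835; python3 snap.py w21; python3 - <<'E'
from h import *
d=dict(np.load("pics/w21.npz"));im=cv2.imread("pics/w21.png")
crop(np.clip(im.astype(float)*3,0,255).astype('uint8'),250,200,140,140,5,"pics/w21c.png")
E
```

```text
t 19.52 p [ 0.5344 -0.0304  0.0899] qv 0.32 F [-0.7 -0.5 -0.3] w 0.0423 yaw 68.41
upright fix rotvec -0.0003 0.0004
delta cm [-0.02 -0.01 -0.64]
19.5167 [ 0.5344 -0.0304  0.0899] [[0.0, 0.368, 0.93], [0.0, 0.93, -0.368], [-1.0, 0.0, 0.0]] 0.04229382043436441 [-0.7 -0.5 -0.3]
```

View pics/w21c.png

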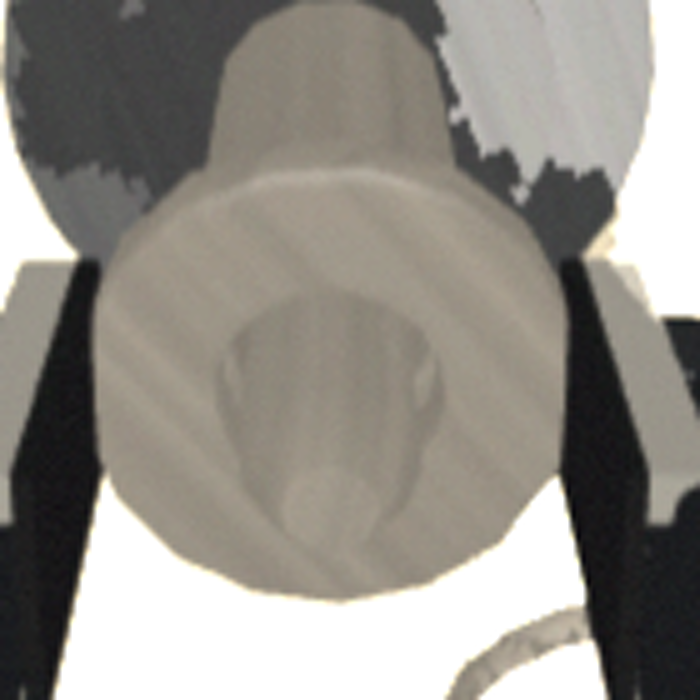

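Threaded, no side force. Down slowly to contact.

play_rows(travel=[[0,0,-0.15],[0,0,-0.15],[0,0,-0.15],[0,0,-0.1],[0,0,-0.05]], rotation=[[0,0,0],[0,0,0],[0,0,0],[0,0,0],[0,0,0]], claw=[4.0,4.0,4.0,4.0,4.0])

```text
time_s: 19.98
position: [0.5347, -0.0305, 0.0838]
tool_rot: [[0.001, 0.368, 0.93], [0.0, 0.93, -0.368], [-1.0, 0.0, 0.001]]
ft_force: [-0.1, 0.3, -0.4]
grip_width: 0.0424
```

```bash
python3 o.py .5342 -.0305 .0835
```

```text
t 19.98 p [ 0.5347 -0.0305  0.0838] qv 0.91 F [-0.1  0.3 -0.4] w 0.0424 yaw 68.41
upright fix rotvec -0.0 0.0012
delta cm [-0.05 -0.   -0.03]
```

play_rows(travel=[[-0.03,0,-0.05],[0,0,-0.05]], rotation=[[0,0.001,0],[0,0,0]], claw=[4.0,4.0])

```text
time_s: 20.15
position: [0.5348, -0.0306, 0.0834]
tool_rot: [[0.002, 0.368, 0.93], [-0.0, 0.93, -0.368], [-1.0, 0.0, 0.002]]
ft_force: [-2.3, 1.1, 8.1]
grip_width: 0.042
```

```bash
python3 o.py .5342 -.0305 .0835
```

```text
t 20.15 p [ 0.5348 -0.0306  0.0834] qv 0.65 F [-2.3  1.1  8.1] w 0.042 yaw 68.41
upright fix rotvec 0.0003 0.0016
delta cm [-0.06  0.01  0.01]
```

play_rows(travel=[[0,0,0],[0,0,0],[0,0,0],[0,0,0],[0,0,0],[0,0,0],[0,0,0],[0,0,0]], rotation=[[0,0,0],[0,0,0],[0,0,0],[0,0,0],[0,0,0],[0,0,0],[0,0,0],[0,0,0]], claw=[4.4,4.7,5.0,5.5,6.0,6.0,6.0,6.0])

```text
time_s: 20.82
position: [0.5348, -0.0306, 0.0835]
tool_rot: [[0.002, 0.368, 0.93], [-0.0, 0.93, -0.368], [-1.0, 0.0, 0.002]]
ft_force: [0.9, 0.2, -0.4]
grip_width: 0.0598
```

```bash
python3 o.py .5342 -.0305 .0835;python3 snap.py w22
```

```text
t 20.82 p [ 0.5348 -0.0306  0.0835] qv 0.08 F [ 0.9  0.2 -0.4] w 0.0598 yaw 68.41
upright fix rotvec 0.0004 0.0018
delta cm [-0.06  0.01  0.  ]
20.8167 [ 0.5348 -0.0306  0.0835] [[0.002, 0.368, 0.93], [-0.0, 0.93, -0.368], [-1.0, 0.0, 0.002]] 0.05977448321430229 [ 0.9  0.2 -0.4]
```

View pics/w22.png

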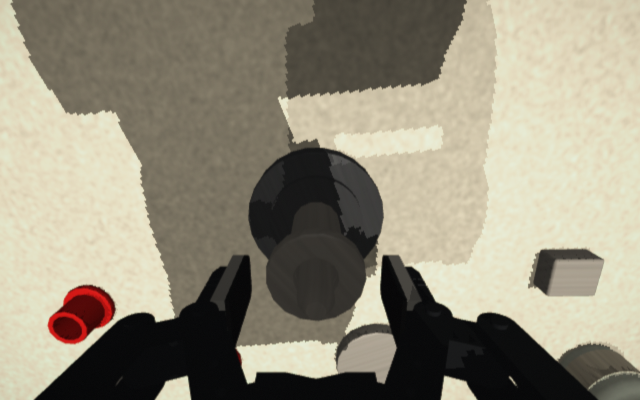

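play_rows(travel=[[0,0,1.0],[0,0,2.5],[0,0,3.5],[0,0,3.0],[0.5,-1.2,1.0],[1.3,-3.0,0],[1.3,-3.2,0],[1.3,-3.2,0],[1.3,-3.2,0],[1.2,-2.8,0],[0.6,-1.5,0],[0,0,0]], rotation=[[0,0.002,0],[0,0,0],[0,0,0],[0,0,0],[0,0,0],[0,0,0],[0,0,0],[0,0,0],[0,0,0],[0,0,0],[0,0,0],[0,0,0]], claw=[6.0,6.0,6.0,6.0,5.0,5.0,5.0,5.0,5.0,5.0,5.0,5.0])

```text
time_s: 21.87
position: [0.6096, -0.2185, 0.1996]
tool_rot: [[-0.001, 0.365, 0.931], [-0.001, 0.931, -0.365], [-1.0, -0.001, -0.001]]
ft_force: [-0.0, -0.4, 0.0]
grip_width: 0.0501
```

play_rows(travel=[[0,0,0],[0,0,0]], rotation=[[0,0,0],[0,0,0]], claw=[5.0,5.0])

```text
time_s: 22.03
position: [0.6092, -0.2185, 0.1988]
tool_rot: [[-0.002, 0.365, 0.931], [0.0, 0.931, -0.365], [-1.0, -0.001, -0.002]]
ft_force: [-0.5, 0.0, 0.8]
grip_width: 0.0502
```

```bash
python3 o.py .6174 -.2334 .1;python3 snap.py w23;python3 - <<'E'
from h import *
d=dict(np.load("pics/w23.npz")); print(proj(d,[.6174,-.2334,.028]))
im=env.get_image("scene")[:,:,::-1]
crop(np.clip(im.astype(float)*2,0,255).astype('uint8'),290,130,110,90,6,"pics/s23c.png")
E
```

```text
t 22.03 p [ 0.6092 -0.2185  0.1988] qv 0.75 F [-0.5  0.   0.8] w 0.0502 yaw 68.56
upright fix rotvec -0.0001 -0.0023
delta cm [ 0.82 -1.49 -9.88]
22.0333 [ 0.6092 -0.2185  0.1988] [[-0.002, 0.365, 0.931], [0.0, 0.931, -0.365], [-1.0, -0.001, -0.002]] 0.050208709202423644 [-0.5  0.   0.8]
[304.87644298 190.91288025]
```

View pics/w23.png

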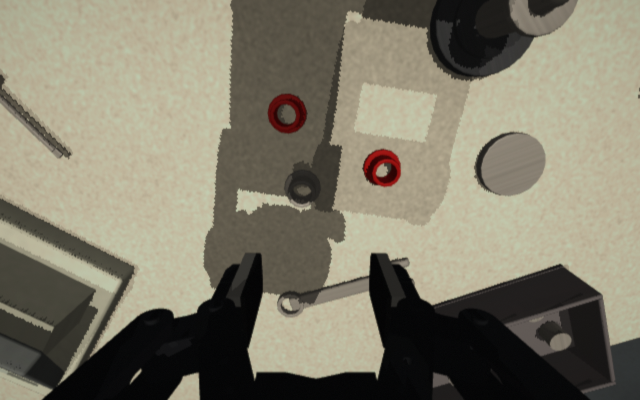

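View pics/s23c.png

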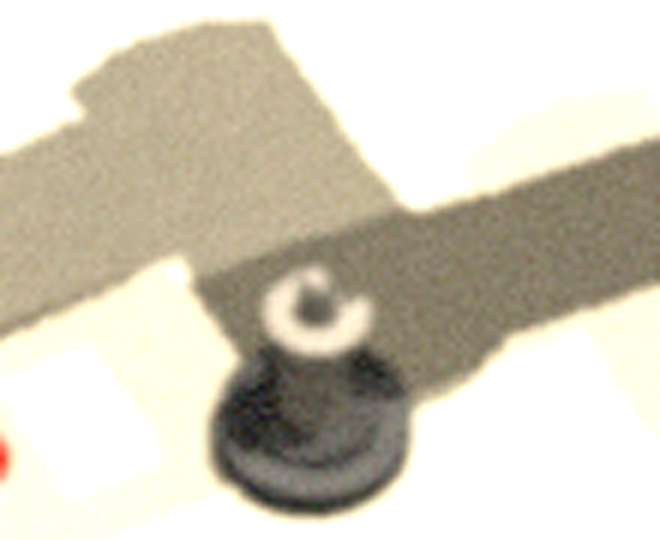

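```bash
python3 - <<'E'
from h import *
im=cv2.imread("pics/w23.png")
crop(np.clip(im.astype(float)*2.5,0,255).astype('uint8'),260,150,90,70,8,"pics/w23c.png")
d=dict(np.load("pics/w23.npz")); print(unproj(d,304,188,.028))
E
```

```text
[ 0.61436164 -0.23308621  0.028     ]
```

View pics/w23c.png

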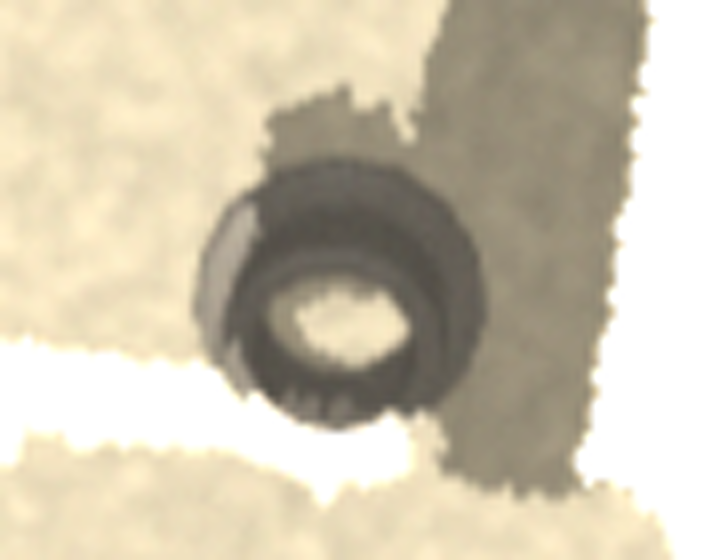

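play_rows(travel=[[0.4,-1.0,-1.0],[0.2,-0.5,-3.0],[0,0,-3.5],[0,0,-2.0],[0,0,-0.8],[0,0,0],[0,0,0]], rotation=[[0,-0.002,0],[0,0,0],[0,0,0],[0,0,0],[0,0,0],[0,0,0],[0,0,0]], claw=[5.0,5.0,5.0,5.0,5.0,5.0,5.0])

```text
time_s: 22.72
position: [0.6161, -0.2307, 0.093]
tool_rot: [[0.005, 0.359, 0.933], [-0.003, 0.933, -0.359], [-1.0, -0.001, 0.005]]
ft_force: [0.6, 0.3, 0.7]
grip_width: 0.0501
```

```bash
python3 o.py .6165 -.236 .05;python3 snap.py w24;python3 - <<'E'
from h import *
d=dict(np.load("pics/w24.npz")); print(proj(d,[.6165,-.236,.028]))
im=cv2.imread("pics/w24.png")
crop(np.clip(im.astype(float)*2.5,0,255).astype('uint8'),240,180,140,110,5,"pics/w24c.png")
E
```

```text
t 22.72 p [ 0.6161 -0.2307  0.093 ] qv 0.38 F [0.6 0.3 0.7] w 0.0501 yaw 68.96
upright fix rotvec 0.0026 0.0049
delta cm [ 0.04 -0.53 -4.3 ]
22.7167 [ 0.6161 -0.2307  0.093 ] [[0.005, 0.359, 0.933], [-0.003, 0.933, -0.359], [-1.0, -0.001, 0.005]] 0.05005261616438284 [0.6 0.3 0.7]
[308.93831562 220.2639855 ]
```

View pics/w24.png

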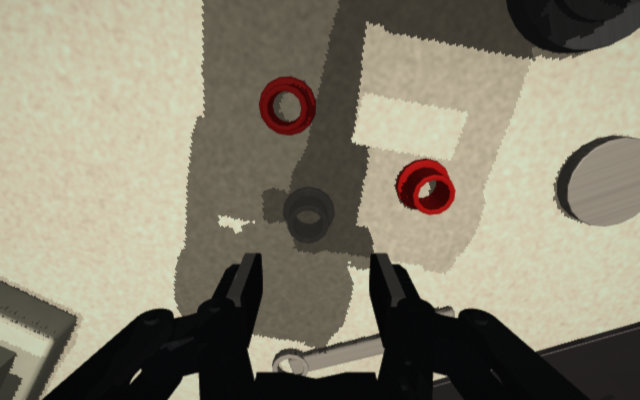

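View pics/w24c.png

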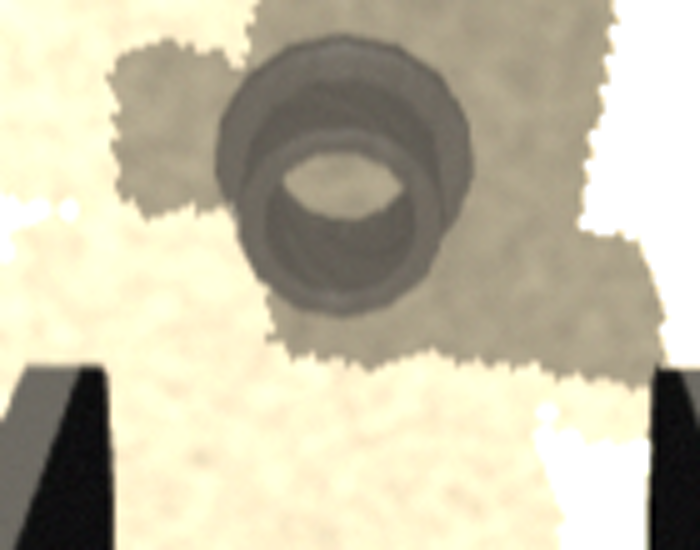

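```bash
python3 - <<'E'
from h import *
d=dict(np.load("pics/w24.npz")); print(unproj(d,307.9,224,.028), d["pos"])
d=dict(np.load("pics/w23.npz")); print(unproj(d,301.7,191.8,.028))
t=cv2.imread("pics/top0.png"); crop(np.clip(t.astype(float)*1.5,0,255).astype('uint8'),366,170,30,30,16,"pics/tb.png")
E
```

```text
[ 0.61874545 -0.23762383  0.028     ] [ 0.6160522  -0.23068869  0.09299202]
[ 0.61710475 -0.23661128  0.028     ]
```

View pics/tb.png

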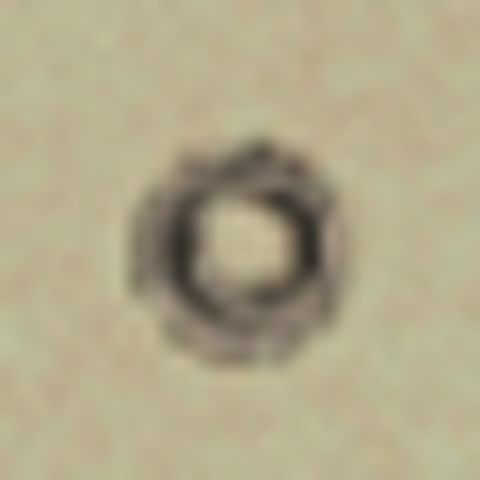

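play_rows(travel=[[0.15,-0.45,-0.4],[0.05,-0.15,-1.0],[0,0,-1.2],[0,0,-0.6],[0,0,0],[0,0,0]], rotation=[[0.003,0.005,0],[0,0,0],[0,0,0],[0,0,0],[0,0,0],[0,0,0]], claw=[5.0,5.0,5.0,5.0,5.0,5.0])

```text
time_s: 23.27
position: [0.62, -0.2384, 0.0621]
tool_rot: [[0.006, 0.359, 0.933], [-0.003, 0.933, -0.359], [-1.0, -0.001, 0.007]]
ft_force: [0.4, -0.5, 0.8]
grip_width: 0.05
```

```bash
python3 o.py .618 -.237 .03;python3 snap.py w25;python3 - <<'E'
from h import *
d=dict(np.load("pics/w25.npz")); im=cv2.imread("pics/w25.png");R=d["R"]
b=cv2.resize(np.clip(im.astype(float)*2.5,0,255).astype('uint8')[200:310,240:380],None,fx=5,fy=5,interpolation=cv2.INTER_CUBIC)
def circ(c,r,col):
    P=[proj(d,np.array(c)+[r*np.cos(a),r*np.sin(a),0]) for a in np.linspace(0,2*np.pi,60)]
    cv2.polylines(b,[np.array([[(p[0]-240+.5)*5,(p[1]-200+.5)*5] for p in P],int)],True,col,1)
circ([.618,-.237,.028],.014,(0,0,255));circ([.618,-.237,.006],.019,(0,255,0))
cv2.imwrite("pics/w25c.png",b)
E
```

```text
t 23.27 p [ 0.62   -0.2384  0.0621] qv 0.54 F [ 0.4 -0.5  0.8] w 0.05 yaw 68.97
upright fix rotvec 0.0034 0.0063
delta cm [-0.2   0.14 -3.21]
23.2667 [ 0.62   -0.2384  0.0621] [[0.006, 0.359, 0.933], [-0.003, 0.933, -0.359], [-1.0, -0.001, 0.007]] 0.049962058351507604 [ 0.4 -0.5  0.8]
```

View pics/w25c.png

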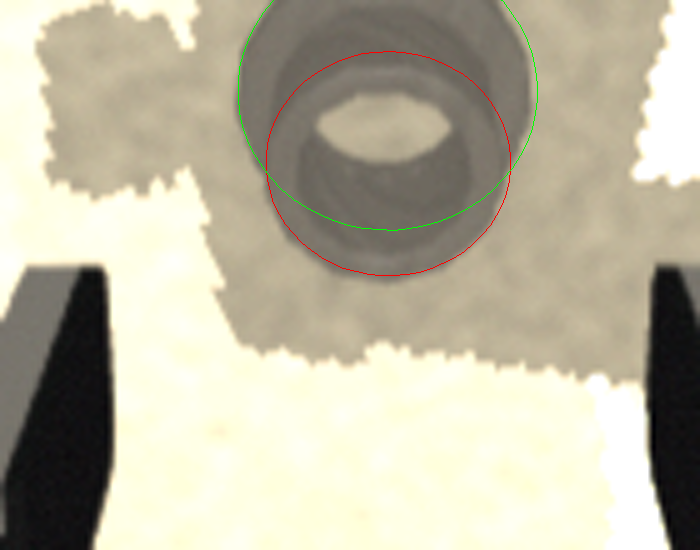

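play_rows(travel=[[-0.15,0.08,-0.6],[0,0,-1.2],[0,0,-1.2],[0,0,-0.8],[0,0,-0.4],[0,0,0],[0,0,0]], rotation=[[0.003,0.006,0],[0,0,0],[0,0,0],[0,0,0],[0,0,0],[0,0,0],[0,0,0]], claw=[5.0,5.0,5.0,5.0,5.0,5.0,5.0])

```text
time_s: 23.9
position: [0.618, -0.237, 0.0152]
tool_rot: [[-0.001, 0.358, 0.934], [0.0, 0.934, -0.358], [-1.0, -0.0, -0.001]]
ft_force: [0.3, -0.3, -1.0]
grip_width: 0.0502
```

```bash
python3 o.py .6183 -.2375 .008;python3 snap.py w26
```

```text
t 23.9 p [ 0.618  -0.237   0.0152] qv 0.67 F [ 0.3 -0.3 -1. ] w 0.0502 yaw 68.99
upright fix rotvec -0.0004 -0.0011
delta cm [ 0.03 -0.05 -0.72]
23.9 [ 0.618  -0.237   0.0152] [[-0.001, 0.358, 0.934], [0.0, 0.934, -0.358], [-1.0, -0.0, -0.001]] 0.05015845744628219 [ 0.3 -0.3 -1. ]
```

View pics/w26.png

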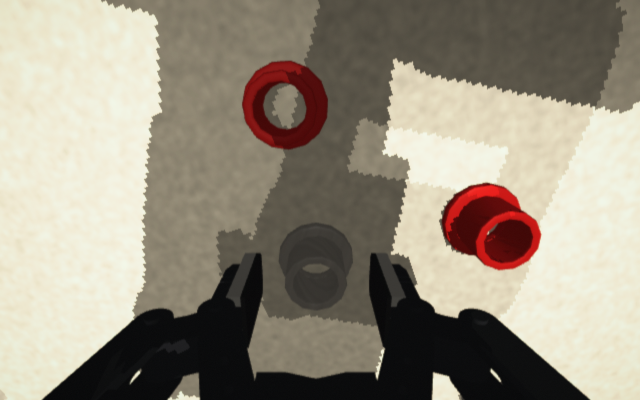

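play_rows(travel=[[0,0,-0.3],[0,0,-0.3],[0,0,-0.1],[0,0,0],[0,0,0],[0,0,0],[0,0,0],[0,0,0],[0,0,0],[0,0,0]], rotation=[[0,-0.001,0],[0,0,0],[0,0,0],[0,0,0],[0,0,0],[0,0,0],[0,0,0],[0,0,0],[0,0,0],[0,0,0]], claw=[5.0,5.0,5.0,4.5,4.0,3.3,2.8,2.4,2.4,2.4], squeeze=40)

```text
time_s: 24.78
position: [0.6188, -0.2375, 0.0095]
tool_rot: [[0.003, 0.359, 0.934], [-0.001, 0.934, -0.359], [-1.0, -0.0, 0.003]]
ft_force: [0.0, -0.4, -0.5]
grip_width: 0.0263
```

play_rows(travel=[[0,0,0],[0,0,0]], rotation=[[0,0,0],[0,0,0]], claw=[2.4,2.4], squeeze=70)

```text
time_s: 24.95
position: [0.6189, -0.2375, 0.0097]
tool_rot: [[0.003, 0.358, 0.934], [-0.002, 0.934, -0.358], [-1.0, -0.0, 0.004]]
ft_force: [-0.4, 0.6, -0.6]
grip_width: 0.0257
```

```bash
python3 o.py .6183 -.2375 .008;python3 snap.py w27
```

```text
t 24.95 p [ 0.6189 -0.2375  0.0097] qv 0.06 F [-0.4  0.6 -0.6] w 0.0257 yaw 69.0
upright fix rotvec 0.0016 0.0032
delta cm [-0.06  0.   -0.17]
24.95 [ 0.6189 -0.2375  0.0097] [[0.003, 0.358, 0.934], [-0.002, 0.934, -0.358], [-1.0, -0.0, 0.004]] 0.025658849611376933 [-0.4  0.6 -0.6]
```

View pics/w27.png

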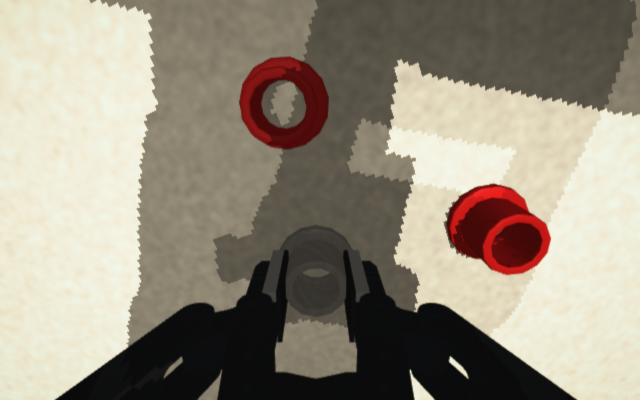

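play_rows(travel=[[0,0,0.5],[0,0,1.5],[0,0,3.0],[0,0,3.5],[0,0,3.5],[-0.5,1.2,2.5],[-1.2,3.0,0.8],[-1.3,3.2,0],[-1.3,3.2,0],[-1.3,3.2,0],[-1.2,2.8,0],[-0.6,1.5,0]], rotation=[[0,0,0],[0,0,0],[0,0,0],[0,0,0],[0,0,0],[0,0,0],[0,0,0],[0,0,0],[0,0,0],[0,0,0],[0,0,0],[0,0,0]], claw=[2.4,2.4,2.4,2.4,2.4,2.4,2.4,2.4,2.4,2.4,2.4,2.4])

```text
time_s: 26.0
position: [0.5388, -0.0525, 0.171]
tool_rot: [[0.004, 0.365, 0.931], [-0.001, 0.931, -0.365], [-1.0, 0.001, 0.004]]
ft_force: [0.5, -0.0, -0.0]
grip_width: 0.0257
```

play_rows(travel=[[0,0,0],[0,0,0],[0,0,0]], rotation=[[0,0,0],[0,0,0],[0,0,0]], claw=[2.4,2.4,2.4])

```text
time_s: 26.25
position: [0.5375, -0.0496, 0.1724]
tool_rot: [[0.004, 0.361, 0.933], [-0.001, 0.933, -0.361], [-1.0, 0.001, 0.004]]
ft_force: [0.6, -0.4, -0.0]
grip_width: 0.0256
```

```bash
python3 o.py .5352 -.0305 .14;python3 snap.py w28
```

```text
t 26.25 p [ 0.5375 -0.0496  0.1724] qv 0.67 F [ 0.6 -0.4 -0. ] w 0.0256 yaw 68.86
upright fix rotvec 0.0008 0.0044
delta cm [-0.23  1.91 -3.24]
26.25 [ 0.5375 -0.0496  0.1724] [[0.004, 0.361, 0.933], [-0.001, 0.933, -0.361], [-1.0, 0.001, 0.004]] 0.02563965428560818 [ 0.6 -0.4 -0. ]
```

View pics/w28.png

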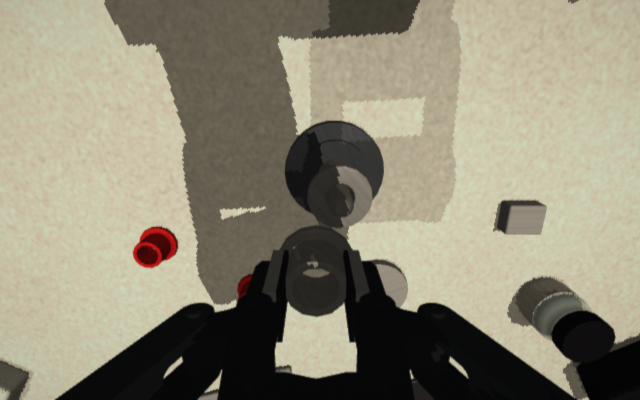

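play_rows(travel=[[-0.05,0.6,-0.3],[-0.1,0.8,-0.7],[0,0.35,-0.9],[0,0,-0.4],[0,0,0],[0,0,0]], rotation=[[0,0.003,0],[0,0,0],[0,0,0],[0,0,0],[0,0,0],[0,0,0]], claw=[2.4,2.4,2.4,2.4,2.4,2.4])

```text
time_s: 26.8
position: [0.5369, -0.0337, 0.1452]
tool_rot: [[-0.001, 0.365, 0.931], [-0.001, 0.931, -0.365], [-1.0, -0.001, -0.001]]
ft_force: [0.6, 0.0, -1.0]
grip_width: 0.0258
```

```bash
python3 o.py .5358 -.0305 .1027;python3 snap.py w29;python3 - <<'E'
from h import *
d=dict(np.load("pics/w29.npz")); im=cv2.imread("pics/w29.png");R=d["R"]
b=cv2.resize(np.clip(im.astype(float)*2.5,0,255).astype('uint8')[190:330,250:390],None,fx=5,fy=5,interpolation=cv2.INTER_CUBIC)
def circ(c,r,col):
    P=[proj(d,np.array(c)+[r*np.cos(a),r*np.sin(a),0]) for a in np.linspace(0,2*np.pi,60)]
    cv2.polylines(b,[np.array([[(p[0]-250+.5)*5,(p[1]-190+.5)*5] for p in P],int)],True,col,1)
p=d["pos"]; 
circ(p+[0,0,.0183],.014,(0,0,255));circ(p+[0,0,.0183],.010,(0,0,255));circ(p+[0,0,-.0037],.019,(0,255,0)); circ([.5353,-.0305,.115],.004,(255,0,255))
cv2.imwrite("pics/w29c.png",b)
E
```

```text
t 26.8 p [ 0.5369 -0.0337  0.1452] qv 0.77 F [ 0.6  0.  -1. ] w 0.0258 yaw 68.6
upright fix rotvec 0.0007 -0.001
delta cm [-0.11  0.32 -4.25]
26.8 [ 0.5369 -0.0337  0.1452] [[-0.001, 0.365, 0.931], [-0.001, 0.931, -0.365], [-1.0, -0.001, -0.001]] 0.025753517793577377 [ 0.6  0.  -1. ]
```

View pics/w29c.png

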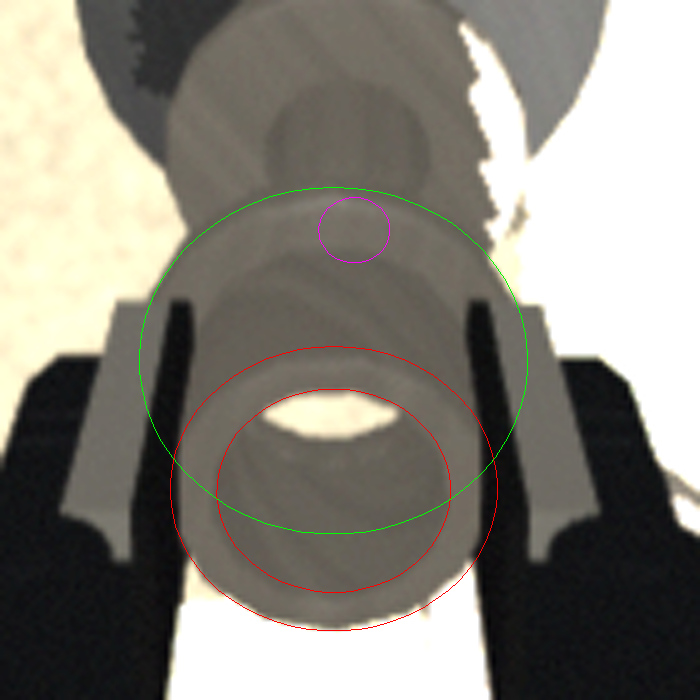

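play_rows(travel=[[-0.15,0.28,-0.2],[0,0,-0.4],[0,0,-0.4],[0,0,-0.3],[0,0,0],[0,0,0]], rotation=[[0.001,-0.001,0],[0,0,0],[0,0,0],[0,0,0],[0,0,0],[0,0,0]], claw=[2.4,2.4,2.4,2.4,2.4,2.4])

```text
time_s: 27.35
position: [0.5355, -0.0311, 0.1313]
tool_rot: [[0.001, 0.365, 0.931], [0.0, 0.931, -0.365], [-1.0, 0.0, 0.001]]
ft_force: [-0.3, -0.4, -1.6]
grip_width: 0.0256
```

```bash
python3 o.py .535 -.0305 .1027;python3 snap.py w30;python3 - <<'E'
from h import *
d=dict(np.load("pics/w30.npz")); im=cv2.imread("pics/w30.png");R=d["R"]
b=cv2.resize(np.clip(im.astype(float)*2.5,0,255).astype('uint8')[190:330,250:390],None,fx=5,fy=5,interpolation=cv2.INTER_CUBIC)
cv2.imwrite("pics/w30c.png",b)
E
```

```text
t 27.35 p [ 0.5355 -0.0311  0.1313] qv 0.45 F [-0.3 -0.4 -1.6] w 0.0256 yaw 68.57
upright fix rotvec -0.0 0.0013
delta cm [-0.05  0.06 -2.86]
27.35 [ 0.5355 -0.0311  0.1313] [[0.001, 0.365, 0.931], [0.0, 0.931, -0.365], [-1.0, 0.0, 0.001]] 0.025574574362715895 [-0.3 -0.4 -1.6]
```

View pics/w30c.png

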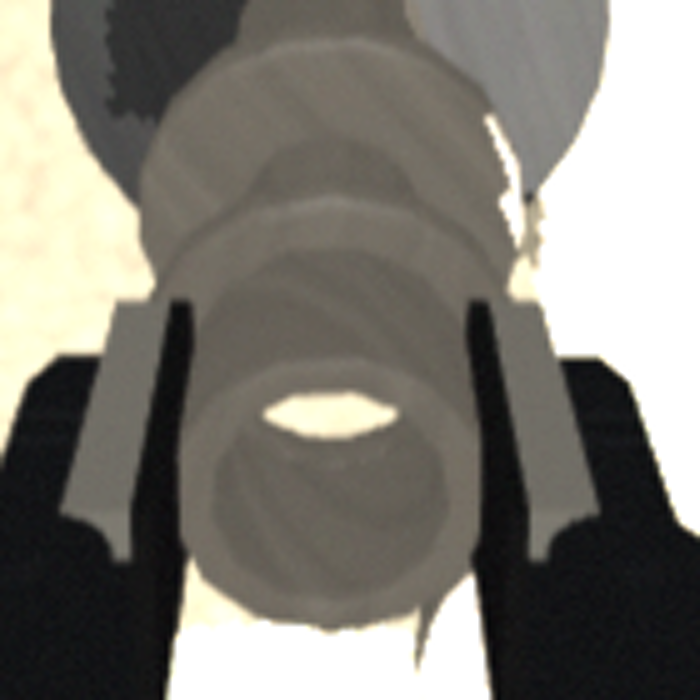

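play_rows(travel=[[-0.05,0.05,-0.1],[0,0,-0.3],[0,0,-0.3],[0,0,-0.3],[0,0,-0.1],[0,0,0]], rotation=[[0,0.001,0],[0,0,0],[0,0,0],[0,0,0],[0,0,0],[0,0,0]], claw=[2.4,2.4,2.4,2.4,2.4,2.4])

```text
time_s: 27.9
position: [0.5352, -0.0307, 0.1195]
tool_rot: [[0.001, 0.366, 0.931], [-0.0, 0.931, -0.366], [-1.0, 0.0, 0.001]]
ft_force: [0.0, -0.1, -1.1]
grip_width: 0.0259
```

```bash
python3 o.py .535 -.0305 .1027;python3 snap.py w31;python3 - <<'E'
from h import *
d=dict(np.load("pics/w31.npz")); im=cv2.imread("pics/w31.png");R=d["R"]
b=cv2.resize(np.clip(im.astype(float)*2.5,0,255).astype('uint8')[190:330,250:390],None,fx=5,fy=5,interpolation=cv2.INTER_CUBIC)
cv2.imwrite("pics/w31c.png",b)
E
```

```text
t 27.9 p [ 0.5352 -0.0307  0.1195] qv 0.23 F [ 0.  -0.1 -1.1] w 0.0259 yaw 68.56
upright fix rotvec 0.0002 0.0009
delta cm [-0.02  0.02 -1.68]
27.9 [ 0.5352 -0.0307  0.1195] [[0.001, 0.366, 0.931], [-0.0, 0.931, -0.366], [-1.0, 0.0, 0.001]] 0.02585222525221248 [ 0.  -0.1 -1.1]
```

View pics/w31c.png

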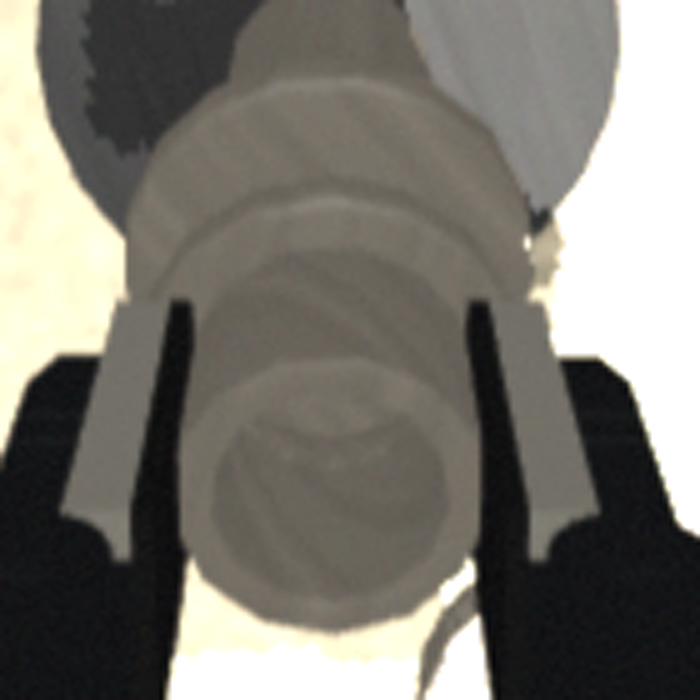

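play_rows(travel=[[-0.02,0.01,-0.2],[0,0,-0.2],[0,0,-0.2],[0,0,-0.2],[0,0,-0.15],[0,0,0]], rotation=[[0,0.001,0],[0,0,0],[0,0,0],[0,0,0],[0,0,0],[0,0,0]], claw=[2.4,2.4,2.4,2.4,2.4,2.4])

```text
time_s: 28.45
position: [0.5351, -0.0306, 0.1092]
tool_rot: [[0.0, 0.366, 0.931], [-0.0, 0.931, -0.366], [-1.0, -0.0, 0.0]]
ft_force: [-0.5, 0.1, -0.7]
grip_width: 0.0258
```

```bash
python3 o.py .535 -.0305 .1027;python3 snap.py w32;python3 - <<'E'
from h import *
d=dict(np.load("pics/w32.npz")); im=cv2.imread("pics/w32.png");R=d["R"]
b=cv2.resize(np.clip(im.astype(float)*2.5,0,255).astype('uint8')[190:330,250:390],None,fx=5,fy=5,interpolation=cv2.INTER_CUBIC)
cv2.imwrite("pics/w32c.png",b)
E
```

```text
t 28.45 p [ 0.5351 -0.0306  0.1092] qv 0.1 F [-0.5  0.1 -0.7] w 0.0258 yaw 68.56
upright fix rotvec 0.0003 0.0002
delta cm [-0.01  0.01 -0.65]
28.45 [ 0.5351 -0.0306  0.1092] [[0.0, 0.366, 0.931], [-0.0, 0.931, -0.366], [-1.0, -0.0, 0.0]] 0.025813077475534293 [-0.5  0.1 -0.7]
```

View pics/w32c.png

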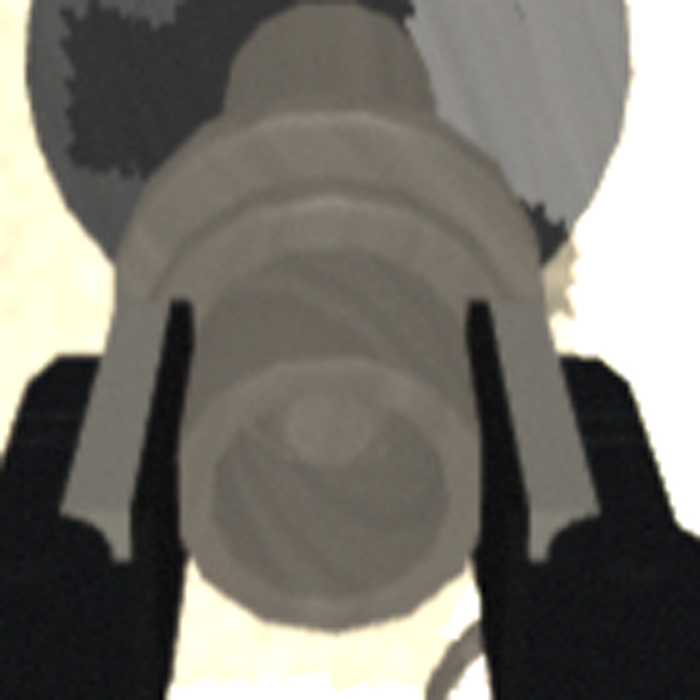

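Post tip is inside the bushing at (328,430) in the crop. Down the last 6.5 mm.

play_rows(travel=[[0,0,-0.15],[0,0,-0.15],[0,0,-0.1],[0,0,-0.1],[0,0,-0.05]], rotation=[[0,0,0],[0,0,0],[0,0,0],[0,0,0],[0,0,0]], claw=[2.4,2.4,2.4,2.4,2.4])

```text
time_s: 28.92
position: [0.5353, -0.0307, 0.1036]
tool_rot: [[0.001, 0.366, 0.931], [-0.001, 0.931, -0.366], [-1.0, -0.0, 0.001]]
ft_force: [0.1, -0.4, -1.4]
grip_width: 0.0259
```

```bash
python3 o.py .535 -.0305 .1027
```

```text
t 28.92 p [ 0.5353 -0.0307  0.1036] qv 0.9 F [ 0.1 -0.4 -1.4] w 0.0259 yaw 68.56
upright fix rotvec 0.0005 0.0009
delta cm [-0.03  0.02 -0.09]
```

play_rows(travel=[[0,0,-0.05],[0,0,-0.05],[0,0,-0.05]], rotation=[[0,0.001,0],[0,0,0],[0,0,0]], claw=[2.4,2.4,2.4])

```text
time_s: 29.17
position: [0.5357, -0.0308, 0.1026]
tool_rot: [[0.001, 0.366, 0.931], [-0.001, 0.931, -0.366], [-1.0, -0.0, 0.002]]
ft_force: [-1.8, 0.6, 7.5]
grip_width: 0.0255
```

```bash
python3 o.py .535 -.0305 .1027
```

```text
t 29.17 p [ 0.5357 -0.0308  0.1026] qv 0.6 F [-1.8  0.6  7.5] w 0.0255 yaw 68.56
upright fix rotvec 0.001 0.0013
delta cm [-0.07  0.03  0.01]
```

Contact at the expected level (7.5 N). Release, then retreat.

play_rows(travel=[[0,0,0],[0,0,0],[0,0,0],[0,0,0],[0,0,0],[0,0,0],[0,0,0],[0,0,0]], rotation=[[0,0,0],[0,0,0],[0,0,0],[0,0,0],[0,0,0],[0,0,0],[0,0,0],[0,0,0]], claw=[2.7,3.0,3.4,4.0,4.5,5.0,5.0,5.0])

```text
time_s: 29.83
position: [0.5358, -0.0308, 0.1027]
tool_rot: [[0.002, 0.366, 0.931], [-0.001, 0.931, -0.366], [-1.0, -0.0, 0.002]]
ft_force: [-0.7, -0.4, -0.8]
grip_width: 0.0501
```

```bash
python3 o.py .535 -.0305 .1027;python3 snap.py w33
```

```text
t 29.83 p [ 0.5358 -0.0308  0.1027] qv 0.11 F [-0.7 -0.4 -0.8] w 0.0501 yaw 68.56
upright fix rotvec 0.0011 0.0017
delta cm [-0.08  0.03 -0.  ]
29.8333 [ 0.5358 -0.0308  0.1027] [[0.002, 0.366, 0.931], [-0.001, 0.931, -0.366], [-1.0, -0.0, 0.002]] 0.05012193005599724 [-0.7 -0.4 -0.8]
```

View pics/w33.png

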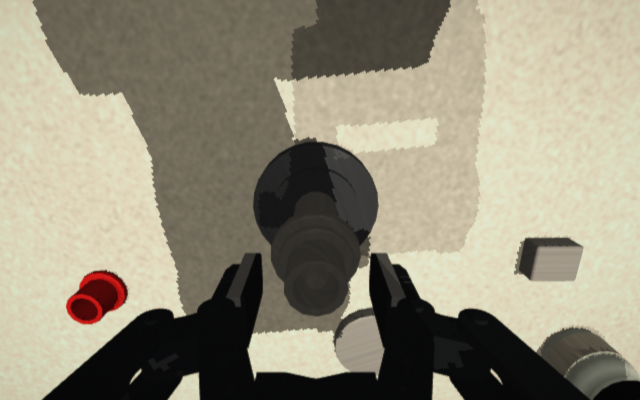

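Bushing free between the fingers. Lift off and inspect.

play_rows(travel=[[0,0,0.5],[0,0,1.5],[0,0,3.0],[0,0,3.0],[-1.0,1.5,1.0],[-1.5,3.0,0],[-1.5,3.0,0],[-1.0,2.0,0],[0,0,0],[0,0,0],[0,0,0],[0,0,0]], rotation=[[0,0.002,0],[0,0,0],[0,0,0],[0,0,0],[0,0,0],[0,0,0],[0,0,0],[0,0,0],[0,0,0],[0,0,0],[0,0,0],[0,0,0]], claw=[5.0,5.0,5.0,5.0,5.0,5.0,5.0,5.0,5.0,5.0,5.0,5.0])

```text
time_s: 30.88
position: [0.4837, 0.0662, 0.2009]
tool_rot: [[0.003, 0.368, 0.93], [-0.001, 0.93, -0.368], [-1.0, -0.0, 0.003]]
ft_force: [0.2, -0.7, 0.2]
grip_width: 0.0497
```

```bash
python3 o.py;python3 snap.py w34;python3 - <<'E'
from h import *
im=env.get_image("scene")[:,:,::-1]; t=env.get_image("top")[:,:,::-1]
S=env.camera_info("scene");T=env.camera_info("top")
a=cv2.resize(np.clip(im.astype(float)*2,0,255).astype('uint8')[130:220,290:400],None,fx=5,fy=5,interpolation=cv2.INTER_CUBIC)
def circ(c,r,col):
    P=[proj(S,np.array(c)+[r*np.cos(x),r*np.sin(x),0]) for x in np.linspace(0,2*np.pi,60)]
    cv2.polylines(a2,[np.array([[(p[0]-290+.5)*5,(p[1]-130+.5)*5] for p in P],int)],True,col,1)
a2=a.copy()
for z,r,c in ((.121,.014,(0,0,255)),(.093,.023,(0,255,0)),(.018,.045,(255,0,0))): circ([.535,-.031,z],r,c)
cv2.imwrite("pics/s34.png",np.vstack([a[:,:400],a2[:,:400]])[: , :] if 0 else np.hstack([a[:,:400],a2[:,:400]]))
cv2.imwrite("pics/top34.png",t)
E
```

```text
t 30.88 p [0.4837 0.0662 0.2009] qv 0.54 F [ 0.2 -0.7  0.2] w 0.0497 yaw 68.42
upright fix rotvec 0.0012 0.0027
30.8833 [0.4837 0.0662 0.2009] [[0.003, 0.368, 0.93], [-0.001, 0.93, -0.368], [-1.0, -0.0, 0.003]] 0.04969189892545543 [ 0.2 -0.7  0.2]
```

View pics/s34.png

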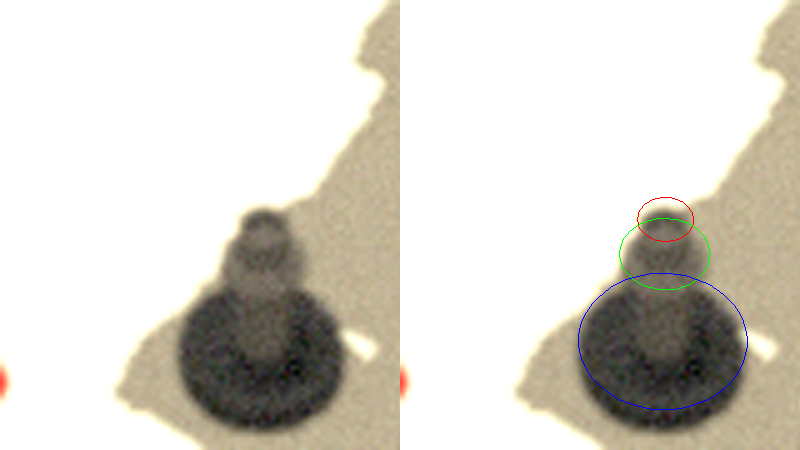

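View pics/top34.png

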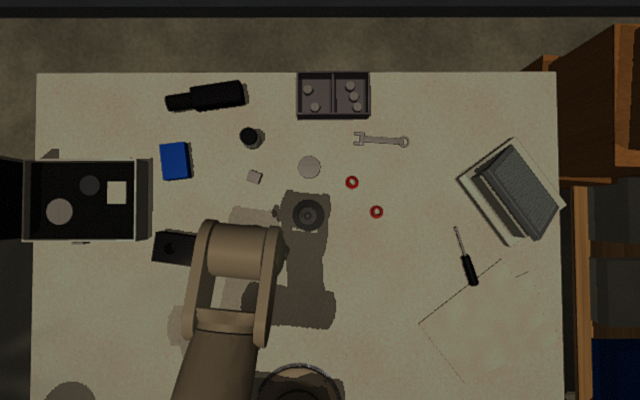

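View pics/w34.png

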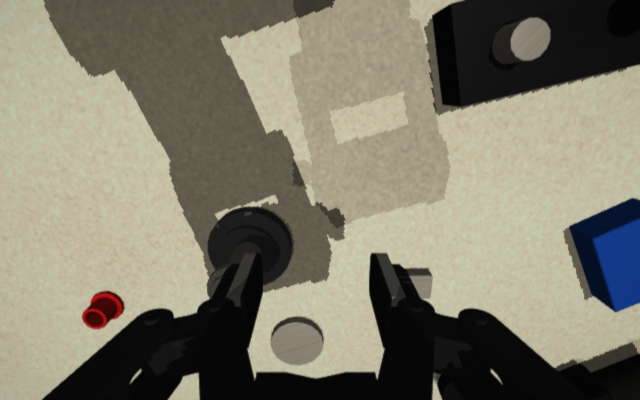

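```bash
python3 -c "
from rig import env
print(env.close_job())"
```

```text
the job is handed in; nothing more can be done
None
```

I stacked the spacer, the washer and the bushing (flange down) on the post in that order and handed the job in at about 31 s of the 72 s. `close_job` gave no verdict, so the result rests on my own checks.

- **Seating:** Each part was lowered slowly until it touched, with an upward force of 6–8 N at about the calculated height. The tool stood at 64.9, 83.4 and 102.6 mm, against 64.8, 83.5 and 102.7 mm expected. I then let go of each part before fetching the next, and the force reading returned to noise.
- **Last pictures:** The three parts look coaxial with the post. In the views I took, the pin still stands in its well and the bystanders and red look-alikes looked unmoved. The gripper was clear of everything.
- **Disagreements:**
  - My outline overlay on the last scene picture sat about 2 pixels too high for the base and the bushing alike. I put that down to camera calibration, not to a seating error.
  - The finger-opening reading was 2–4 mm below the true diameters while gripping (about 28 on 30, 42 on 46 and 26 on 28 mm). The grips held without visible slip.
  - For the bushing, the top camera and the wrist camera differed by about 4 mm. I used the wrist camera.

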